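# Start the screw of the bench press after greasing

## Robot

A 6-joint arm with a two-finger parallel gripper is mounted at the origin on the work surface. World frame = base frame: x ahead of the robot, y to its left, z up, the work surface at z = 0. Lengths are in m, angles in rad, forces in N, time in s.
With the tool pointing down it reaches from about 0.425 to 1.125 m from the base axis. Payload 14.9 kg.
Tool frame: the origin (TCP) lies at the centre of the arm's flange, where the gripper is bolted on; the fingertips stand 191 mm ahead of it and the grasp point (between the pads) lies 172 mm ahead of it; y points along the fingers, z is the direction in which the jaws open and shut, and the axes are right-handed (so a half turn about y gives the same grasp; the last joint's range is limited). The gripper opens to 91 mm and grips with 3 to 60 N. Pads are 32 mm wide; open, the fingers measure 118 mm over their backs; the gripper's body (76 mm by 178 mm) begins 60 mm behind the grasp point.
Start: joints at [1.258, 0.379, 1.734, -0, 1.028, -0.033], TCP at [0.193, 0.673, 0.405] pointing down, gripper open.
Joint ranges: [-2.77, 2.77], [-0.74, 2.19], [0, 2.66], [-1.06, 4.2], [0.31, 2.87], [-3.08, 3.08]. Speed limits (rad/s): [1.89, 1.89, 2.39, 3.14, 3.14, 3.14].

## Interface

Orientations are given as a unit quaternion [x, y, z, w].
In Python, from plant import state, viewer, r gives the robot as it stands. The module is installed in compiled form; this text tells all that it offers.
- The arm moves only by the tool play_rows, never from a script. Its argument "commands" is a list of rows, each a list of 7 numbers: the shift along the tool's x, y, z in cm, then the turn, a rotation vector about the tool's x, y, z in degrees, then the opening, from 0 (shut) to 1 (fully open). A call has 1 to 10 rows; each row shifts and turns the commanded pose from where the row before left it, along the tool's axes as they then stand; what a row does not reach is not made up. A row lasts 1/12 s, in which the tool goes at most 41.7 mm and 7.16 degrees, less where a joint would pass 70% of its speed; a pose out of reach is approached as far as the arm can. A call is refused whole if a number of a shift passes 4.17 or a number of a turn 7.16, either way. A call with a gripper value outside its range is refused whole. The fingers move at their own pace and stop on an object; the grip force is fixed at half the most. Time passes only in rows, so rows that do not move let the fingers close. It gives the time, the measured TCP pose, the force and the opening at its end, in the units of the state.
- state(): the state, without advancing time (a new reading comes with each control period).
- viewer.read_camera(name): name is "scene" or "side" or "wrist"; returns (picture, depth): 400x640x3 uint8, red, green, blue; 400x640 float32, m along the optical axis (not along the pixel's ray), 0 where there is no reading.
- viewer.camera_params(name): a dict with "vertical_fov" (degrees; the focal length in pixels is half the picture's height over the tangent of half this angle, whatever the lens; pixels are square), "cx", "cy" (the principal point, pixels), "position" and "orientation" of the camera in the world. Camera axes: x right, y down, z forward; pixel columns grow to the right and rows downward; lengths in m; the calibration is good to about 2 mm. A picture is of the moment at which its call begins: read the wrist's pose just before it. camera_params takes no time and is no camera call; for the wrist camera it gives the pose at the moment of the call.
- r.hand_in(): hands the job in, once; it reports no verdict.
The state is a dict: "t": time; "joint_pos": joint angles; "joint_vel": joint speeds; "joint_torque": joint torques, N m; "position": TCP position; "tcp_rot": TCP orientation; "force": force on the tool from outside, world axes, zero at the start; "ft_torque": the same for the moment, N m; "grip_width": opening from 0.0 (shut) to 1.0 (fully open).
Only numpy, scipy, OpenCV 4.12 (cv2) and the standard library are available. Lean on these libraries where they do the work, as an engineer would, in place of code of your own. Each camera call takes 0.05 s, during which the arm holds its last target.

## Task

The greased screw of the bench press has been set back into its nut and is only standing on the first thread. Slide the loose pressing board along the bench until its thrust pad is centred under the screw and the board is square to the press; then take the crank and turn the screw backward (anticlockwise from above) until you feel it drop into the start of the thread, and wind it forward one full turn so that it is started. Finish while still gripping the crank handle and holding it still, and leave the other things on the bench where they are.

Things in the scene. Friction and masses are not known exactly. Their poses are not given: they have to be found in the camera images.
- press: Grey bench press bolted down: two columns 300 mm apart carry a crosshead (z 74 to 120 mm, 42 mm deep, 82 mm in the middle) with a bronze nut for the screw. Origin on the bench straight below the screw's axis; z up, x along the crosshead from near to far column. The 12 mm feet (50 x 110 mm) leave a passage 250 mm wide, in which the board comes from the +y side.
- nose (a point): Centre of the screw's lower end, a plain round nose 17 mm thick, about 50 mm above the bench, on the screw's axis. It is over the board's thrust pad when the board is in place, and stays clear of it.
- board_mid (a point): Centre, half-way up, of the loose pressing board: plywood 180 x 160 x 18 mm (x, y, z of this point), 0.3 to 0.65 kg, lying flat beside the press, with a steel thrust pad (44 mm wide, 8 mm high) in the middle of its top. Square to the press, its x axis is parallel to the press's x.
- screw (a joint): Turn of the press screw in rad; grows when turned forward (clockwise from above); no end stops. At 0 the crank points along the press's +x. The value at which the thread starts differs from start to start.
- spindle (a joint): Height of the screw in m; 0 = its first thread stands on the very top of the nut's thread, negative = lower. Right-hand thread, 8 mm pitch: turned backward the screw climbs 8 mm a turn to about 0, then (less than one turn from the start) drops 8 mm by its own weight, 8 N; one turn forward from there it is at about -0.016, with 1 mm play. A gripping hand can carry it: let it sink.
- crank_grip (a point): Centre of the crank's upright handle, 62 mm from the screw's axis, about 246 mm above the bench: a black round grip 22 mm thick and 64 mm tall that spins freely on its pin. It circles, rises and sinks with the screw. The crank arm is 39 mm below this point, the top of the hub on the axis 28 mm below.
- grease_tin: Bystander: round tin, 68 mm wide, 55 mm tall; origin at its underside.
- wrench: Bystander: open-ended wrench 170 mm long lying flat; origin at its underside.
- books: Bystander: pile of three hardback books, 150 x 210 mm, 60 mm tall; origin at its underside.
- glue_bottle: Bystander: white bottle, 60 mm wide, 150 mm tall; origin at its underside.
- tape_roll: Bystander: roll of paper tape, 100 mm wide, 24 mm tall, lying flat; origin at its underside.
- brush: Bystander: brush 200 mm long lying flat; origin at its underside.
- parts_tray: Bystander: dark steel tray 90 x 130 x 30 mm; origin at its underside.
Things that resemble listed ones, but are neither listed nor needed, are in the scene too. Of the things shaped like the part that bears board_mid, the wooden one is meant.

How it is judged:
By the outcome, as a careful person would: the job done as asked, in the order asked, and still so for the second after the job is handed in, while the arm keeps its last pose, push and grip.
It also fails if it takes over 72 s, if anything falls off the work surface, if the arm or the gripper's body presses on something with over 40 N, if the wrist force passes 120 N, or if a joint passes its speed limit or range.

## Working session

There is one attempt and no reset: what is moved stays moved. The work goes in short steps, Python scripts to look and compute and a tool call to move; the robot and the scene stay as the last step left them, time stands still between calls to the robot, and variables do not carry over. Pictures are saved under pics/ and viewed, and the job is handed in when it is done.

Besides the shell and the picture viewer there is one more tool, called after "Emit:" as name(argument=value, ...), one argument or row to a line, values as JSON. play_rows: Moves the arm, as the interface text tells. Its arguments: {"type":"object","properties":{"commands":{"type":"array"}},"required":["commands"]}

```bash
mkdir -p pics; cat > h.py <<'E'
import numpy as np, cv2
from plant import state, viewer, r
from scipy.spatial.transform import Rotation as R
def cam(n):
    p=viewer.camera_params(n); f=200/np.tan(np.radians(p['vertical_fov'])/2)
    return f,p['cx'],p['cy'],np.array(p['position']),R.from_quat(p['orientation']).as_matrix()
def ray(c,u,v):
    f,cx,cy,P,M=c; return P, M@np.array([(u-cx)/f,(v-cy)/f,1.])
def onplane(c,u,v,z):
    P,d=ray(c,u,v); return P+d*(z-P[2])/d[2]
def pt(c,u,v,d):
    P,q=ray(c,u,v); return P+q*d
def proj(c,X):
    f,cx,cy,P,M=c; q=M.T@(np.array(X)-P); return f*q[0]/q[2]+cx,f*q[1]/q[2]+cy,q[2]
def look(n,tag):
    c=cam(n); im,d=viewer.read_camera(n)
    cv2.imwrite(f'pics/{tag}.png',im[:,:,::-1]); np.savez(f'pics/{tag}.npz',im=im,d=d,f=c[0],cx=c[1],cy=c[2],P=c[3],M=c[4]); return c,im,d
def load(tag):
    z=np.load(f'pics/{tag}.npz'); return (float(z['f']),float(z['cx']),float(z['cy']),z['P'],z['M']),z['im'],z['d']
E
python3 - <<'E'
from h import *
np.set_printoptions(precision=4,suppress=True)
for n in('scene','side','wrist'):
    c,_,_=look(n,n+'0'); print(n,viewer.camera_params(n))
print(state())
E
```

```text
scene {'vertical_fov': 57.98347817821501, 'cx': 315.8355971320324, 'cy': 193.26778011682532, 'position': array([1.087 , 0.4931, 1.0967]), 'orientation': array([ 0.4042,  0.8543, -0.2974, -0.1356])}
side {'vertical_fov': 50.69733341868319, 'cx': 320.9388688526845, 'cy': 195.6668637764506, 'position': array([-0.1315, -0.6674,  1.3253]), 'orientation': array([ 0.8701, -0.3586,  0.1211, -0.3159])}
wrist {'vertical_fov': 58.34025628489993, 'cx': 322.37720487461763, 'cy': 207.14322553575653, 'position': array([0.1229, 0.6918, 0.385 ]), 'orientation': array([0.7922, 0.5958, 0.079 , 0.1058])}
{'t': 0.15, 'joint_pos': array([ 1.2577,  0.3793,  1.7346, -0.    ,  1.0285, -0.0333]), 'joint_vel': array([ 0.0002, -0.0008, -0.0025,  0.0005,  0.0002, -0.0008]), 'joint_torque': array([  0.    , -76.4108, -43.465 ,   0.065 ,   0.041 ,  -0.    ]), 'position': array([0.1933, 0.6727, 0.4043]), 'tcp_rot': array([ 0.7005, -0.0986,  0.0986, -0.6999]), 'force': array([ 0.7753, -0.9415, -0.0479]), 'ft_torque': array([0.0239, 0.0018, 0.0549]), 'grip_width': 1.0028751574114279}
```

View pics/scene0.png

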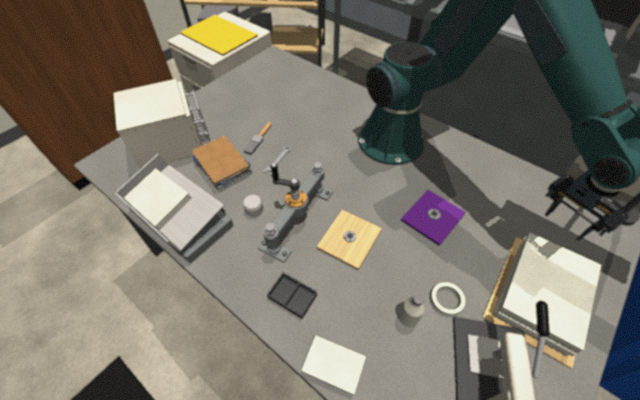

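View pics/side0.png

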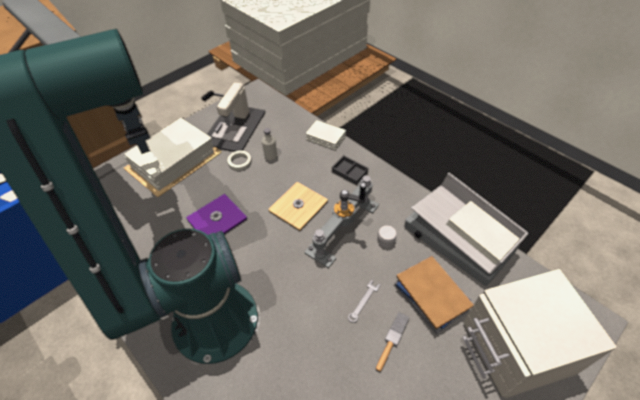

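View pics/wrist0.png

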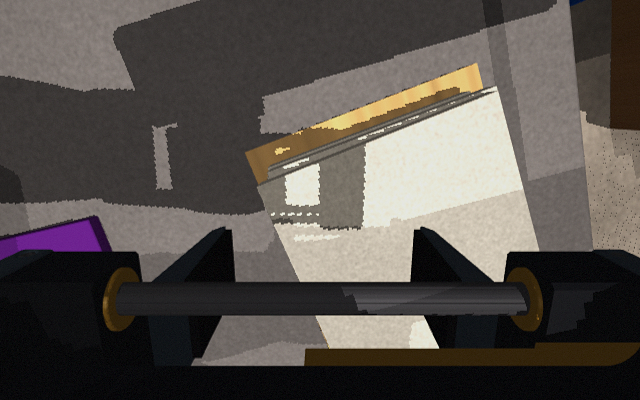

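The scene view shows the press at about (295,205), the wooden board at (350,238) and the purple look-alike at (433,217). In the side view they are at (345,215), (298,205) and (217,215). I'll measure them next.

```bash
python3 - <<'E'
from h import *
np.set_printoptions(precision=4,suppress=True)
for n,roi in(('scene',(300,200,400,280)),('side',(255,170,340,240))):
    c,im,d=load(n+'0')
    hsv=cv2.cvtColor(im,cv2.COLOR_RGB2HSV)
    m=((hsv[:,:,0]>12)&(hsv[:,:,0]<32)&(hsv[:,:,1]>70)&(hsv[:,:,2]>120)).astype(np.uint8)
    mm=np.zeros_like(m); x0,y0,x1,y1=roi; mm[y0:y1,x0:x1]=m[y0:y1,x0:x1]
    cs,_=cv2.findContours(mm,cv2.RETR_EXTERNAL,cv2.CHAIN_APPROX_NONE)
    k=max(cs,key=cv2.contourArea)
    w=np.array([onplane(c,u,v,0.018)[:2] for u,v in k[:,0]]).astype(np.float32)
    (cx,cy),(a,b),ang=cv2.minAreaRect(w); print(n,cx,cy,a,b,ang,cv2.contourArea(k))
    ys,xs=np.nonzero(mm); P=np.array([pt(c,u,v,d[v,u]) for u,v in zip(xs,ys) if d[v,u]>0]); print('depth med',np.median(P,0))
    big=cv2.resize(im[120:280,220:400] if n=='scene' else im[140:280,240:420],None,fx=4,fy=4,interpolation=cv2.INTER_CUBIC)
    cv2.imwrite(f'pics/{n}0z.png',big[:600,:,::-1])
E
```

```text
scene 0.5156584978103638 0.15985926985740662 0.186308354139328 0.16302359104156494 8.542010307312012 2092.5
depth med [0.5249 0.1629 0.0174]
side 0.513645589351654 0.1500750184059143 0.18711736798286438 0.1652320772409439 8.474092483520508 1481.0
depth med [0.5141 0.1411 0.0174]
```

View pics/scene0z.png

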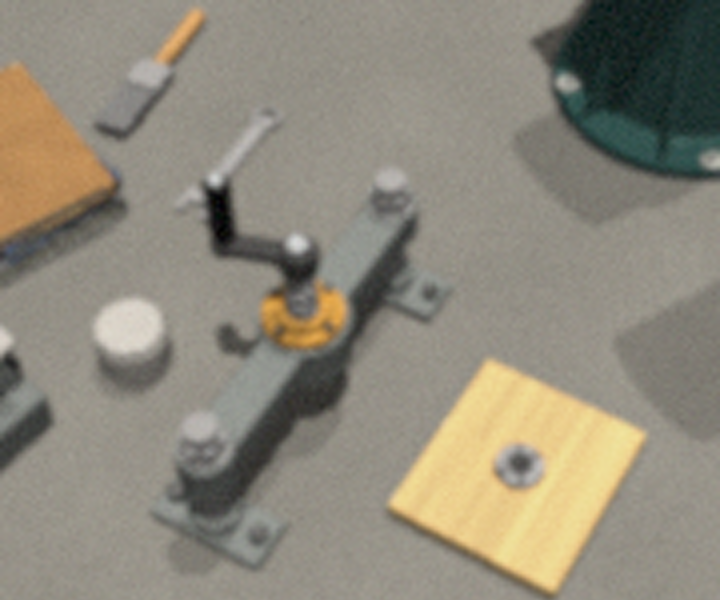

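View pics/side0z.png

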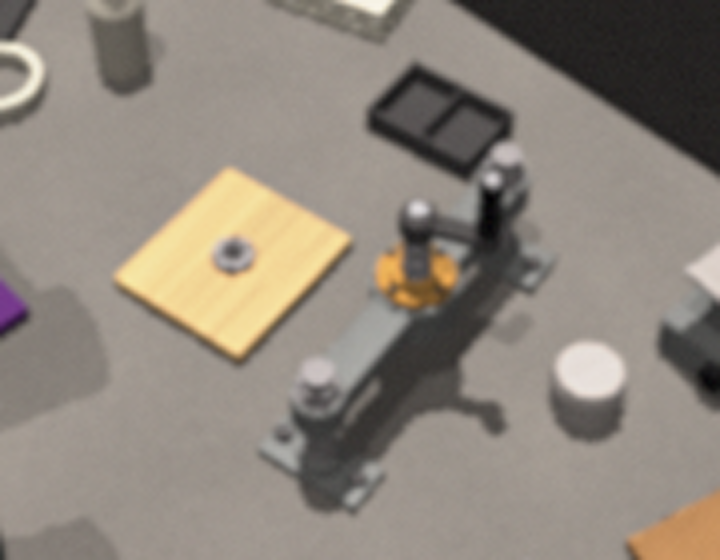

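```bash
python3 - <<'E'
from h import *
np.set_printoptions(precision=4,suppress=True)
from scipy.optimize import least_squares
c0,im0,d0=load('scene0'); c1,im1,d1=load('side0')
def tri(a,b):
    P,q=ray(c0,*a);Q,s=ray(c1,*b); q/=np.linalg.norm(q); s/=np.linalg.norm(s)
    A=np.stack([q,-s],1); t=np.linalg.lstsq(A,Q-P,rcond=None)[0]
    x,y=P+q*t[0],Q+s*t[1]; return (x+y)/2,np.linalg.norm(x-y)
z0=lambda u,v:(220+(u-1.5)/4,120+(v-1.5)/4)
z1=lambda u,v:(240+(u-1.5)/4,140+(v-1.5)/4)
for n,a,b in [('near cap',(392,183),(320,375)),('far cap',(201,428),(507,157)),('hub top',(297,243),(419,214)),('grip top',(215,181),(492,180)),('pad',(519,465),(233,252)),
 ('nut', (303,312),(417,272)),
 ('b1',(487,358),(240,360)),('b2',(647,435),(115,277)),('b3',(554,594),(230,166)),('b4',(388,504),(352,240)),('tin',(130,323),(589,370))]:
    print(n,*tri(z0(*a),z1(*b)), z0(*a),z1(*b))
c,_,_=load('wrist0'); print('wrist cam axes',c[4]); print(R.from_quat(state()['tcp_rot']).as_matrix())
print(state()['position'])
E
```

```text
near cap [ 0.4164 -0.0692  0.1434] 0.009634157200456996 (317.625, 165.375) (319.625, 233.375)
far cap [ 0.7114 -0.0191  0.1451] 0.007437434670811451 (269.875, 226.625) (366.375, 178.875)
hub top [ 0.562  -0.0459  0.2119] 0.00645235980902971 (293.875, 180.375) (344.375, 193.125)
grip top [ 0.5919 -0.0987  0.2744] 0.005351613153968119 (273.375, 164.875) (362.625, 184.625)
pad [0.5159 0.156  0.0228] 0.0059696520557626954 (349.375, 235.875) (297.875, 202.625)
nut [ 0.565  -0.0434  0.1259] 0.007070198163403518 (295.375, 197.625) (343.875, 207.625)
b1 [0.4368 0.0616 0.0126] 0.007159634720616508 (341.375, 209.125) (299.625, 229.625)
b2 [0.4163 0.2219 0.0145] 0.008667827931484674 (381.375, 228.375) (268.375, 208.875)
b3 [0.5938 0.2479 0.0155] 0.008031740853923072 (358.125, 268.125) (297.125, 181.125)
b4 [0.6138 0.0889 0.0139] 0.007523799893833759 (316.625, 245.625) (327.625, 199.625)
tin [ 0.6346 -0.1955  0.055 ] 0.006238499884273991 (252.125, 200.375) (386.875, 232.125)
wrist cam axes [[ 0.2775  0.9273  0.2512]
 [ 0.9607 -0.2675 -0.0737]
 [-0.0011  0.2618 -0.9651]]
[[ 0.9611 -0.0002  0.2762]
 [-0.2762 -0.0007  0.9611]
 [-0.     -1.     -0.0008]]
[0.1933 0.6727 0.4043]
```

Emit:
play_rows(
  commands=[
    [2.64,-1.08,-2.67,0,0,0,1],
    [2.64,-1.08,-2.67,0,0,0,1],
    [2.64,-1.08,-2.67,0,0,0,1],
    [2.64,-1.08,-2.67,0,0,0,1],
    [2.64,-1.08,-2.67,0,0,0,1],
    [2.64,-1.08,-2.67,0,0,0,1],
    [2.64,-1.08,-2.67,0,0,0,1],
    [2.64,-1.08,-2.67,0,0,0,1],
    [2.64,-1.08,-2.67,0,0,0,1],
    [2.64,-1.08,-2.67,0,0,0,1],
  ],
)

```text
t: 0.98
position: [0.3736, 0.3415, 0.5132]
tcp_rot: [-0.7, 0.098, -0.099, 0.7]
force: [1.0, 0.9, 0.7]
grip_width: 1.003
```

Emit:
play_rows(
  commands=[
    [2.64,-1.08,-2.67,0,0,0,1],
    [2.64,-1.08,-2.67,0,0,0,1],
    [2.64,-1.08,-2.67,0,0,0,1],
    [2.64,-1.08,-2.67,0,0,0,1],
    [2.64,-1.08,-2.67,0,0,0,1],
    [2.64,-1.08,-2.67,0,0,0,1],
    [2.64,-1.08,-2.67,0,0,0,1],
    [2.64,-1.08,-2.67,0,0,0,1],
    [2.64,-1.08,-2.67,0,0,0,1],
    [2.64,-1.08,-2.67,0,0,0,1],
  ],
)

```text
t: 1.82
position: [0.5537, 0.0118, 0.6212]
tcp_rot: [-0.7, 0.099, -0.099, 0.7]
force: [0.7, 0.8, -0.4]
grip_width: 1.001
```

Emit:
play_rows(
  commands=[
    [0,0,0,0,7.15,0,1],
    [0,0,0,0,7.15,0,1],
    [0,0,0,0,7.15,0,1],
    [0,0,0,0,7.15,0,1],
    [0,0,0,0,7.15,0,1],
    [0,0,0,0,7.15,0,1],
    [0,0,0,0,7.15,0,1],
    [0,0,0,0,7.15,0,1],
    [0,0,0,0,7.15,0,1],
    [0,0,0,0,0,0,1],
  ],
)

```text
t: 2.65
position: [0.5532, 0.0137, 0.6205]
tcp_rot: [0.539, -0.458, 0.458, -0.539]
force: [0.5, 0.7, 0.6]
grip_width: 1.0
```

```bash
python3 - <<'E'
from h import *
print(state()['joint_pos'])
look('wrist','w1')
E
```

```text
[-1.72913163e-02 -5.10546521e-02  1.83753041e+00  6.51340898e-06
  1.35546675e+00 -1.78948804e-01]
```

View pics/w1.png

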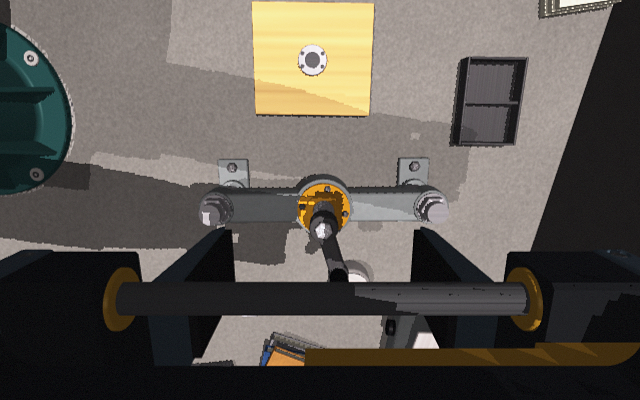

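Wrist view: the board's corners are at about (252,2), (374,2), (369,115) and (255,113), with the pad at (312,60). The front edges of the press feet are near row 158, and the nut flange is at (325,207).

```bash
python3 - <<'E'
from h import *
c,im,d=load('w1')
a=cv2.resize(im[0:130,230:400],None,fx=4.5,fy=4.5,interpolation=cv2.INTER_CUBIC)
b=cv2.resize(im[150:290,190:460],None,fx=2.9,fy=2.9,interpolation=cv2.INTER_CUBIC)
cv2.imwrite('pics/w1a.png',a[:,:,::-1]); cv2.imwrite('pics/w1b.png',b[:,:,::-1])
np.set_printoptions(precision=4,suppress=True)
hsv=cv2.cvtColor(im,cv2.COLOR_RGB2HSV)
m=((hsv[:,:,0]>12)&(hsv[:,:,0]<32)&(hsv[:,:,1]>70)&(hsv[:,:,2]>90)).astype(np.uint8); m[125:]=0;m[:,:240]=0;m[:,385:]=0
k=max(cv2.findContours(m,cv2.RETR_EXTERNAL,cv2.CHAIN_APPROX_NONE)[0],key=cv2.contourArea)
w=np.array([onplane(c,u,v,0.018)[:2] for u,v in k[:,0]]).astype(np.float32)
print(cv2.minAreaRect(w))
q=cv2.approxPolyDP(k,6,True)[:,0]; print(q,[onplane(c,*x,.018) for x in q])
print('pad',onplane(c,312,60,.026),pt(c,300,60,d[60,300]), 'board depth z',pt(c,270,60,d[60,270])[2])
# ground check
print(pt(c,190,140,d[140,190]))
for u,v in((230,205),(380,200),(233,167),(414,166),(210,215),(433,212),(325,227)): print((u,v),pt(c,u,v,d[v,u]))
E
```

```text
((0.5148666501045227, 0.15466584265232086), (0.1799275428056717, 0.16023635864257812), 8.390470504760742)
[[251   2]
 [255 113]
 [368 115]
 [373   3]] [array([0.4146, 0.2188, 0.018 ]), array([0.4377, 0.0638, 0.018 ]), array([0.614 , 0.0892, 0.018 ]), array([0.5907, 0.246 , 0.018 ])]
pad [0.5149 0.1541 0.026 ] [0.4972 0.1511 0.0271] board depth z 0.019040187187089552
[0.334  0.0033 0.0025]
(230, 205) [ 0.4358 -0.0605  0.1219]
(380, 200) [ 0.64   -0.021   0.1186]
(233, 167) [ 0.4121 -0.0267  0.0198]
(414, 166) [0.7036 0.022  0.0186]
(210, 215) [ 0.4173 -0.0697  0.1498]
(433, 212) [ 0.7054 -0.0189  0.1501]
(325, 227) [ 0.565  -0.0394  0.2188]
```

View pics/w1b.png

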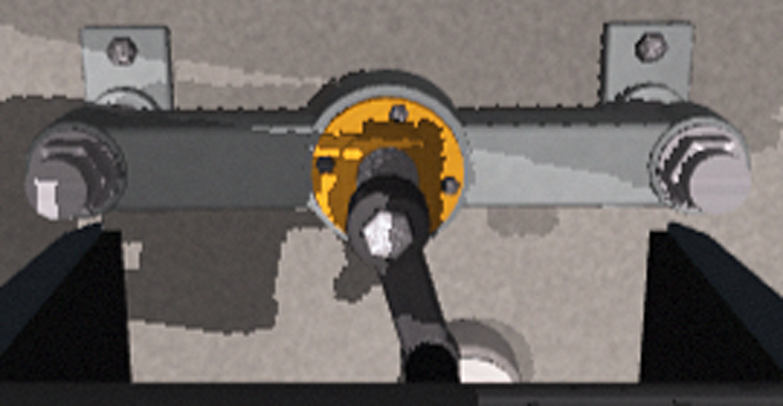

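View pics/w1a.png

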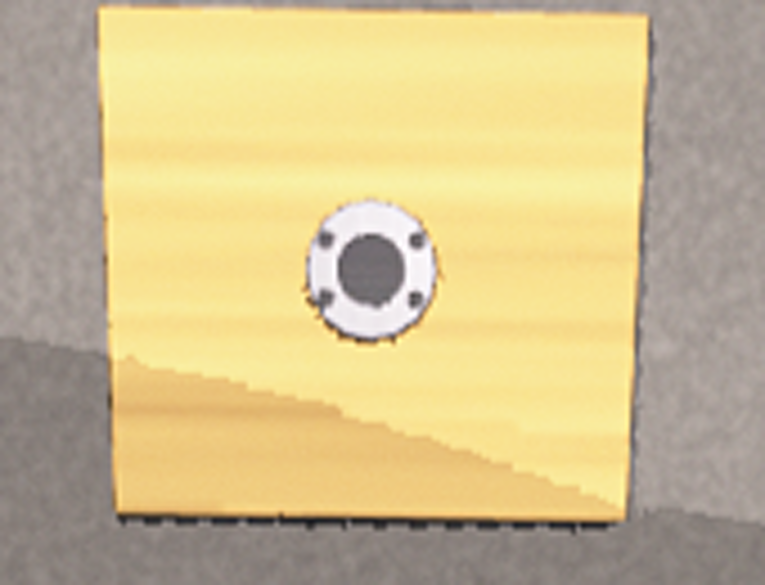

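```bash
python3 - <<'E'
from h import *
np.set_printoptions(precision=4,suppress=True)
c,im,d=load('w1')
f,cx,cy,P,M=c
vv,uu=np.mgrid[0:240,190:470]; D=d[0:240,190:470]
q=np.stack([(uu-cx)/f,(vv-cy)/f,np.ones_like(D)],-1)@M.T
X=P+q*D[...,None]
ok=(D>0)&(abs(X[...,2]-.120)<.006)&(vv<225)
def on(z,mask): 
    t=(z-P[2])/q[...,2]; return (P+q*t[...,None])[mask][:,:2].astype(np.float32)
A=on(.12,ok); print('crosshead top',len(A),cv2.minAreaRect(A))
# axis-edge: bins along u
hsv=cv2.cvtColor(im,cv2.COLOR_RGB2HSV)[0:240,190:470]
lo=[];hi=[]
for u in list(range(240,285))+list(range(365,405)):
    r_=np.nonzero(ok[:,u-190])[0]
    if len(r_): 
        lo.append(onplane(c,u,r_.min(),.12)[:2]);hi.append(onplane(c,u,r_.max(),.12)[:2])
for e in(lo,hi):
    l=cv2.fitLine(np.array(e,np.float32),cv2.DIST_HUBER,0,.01,.01).ravel(); print('edge',np.degrees(np.arctan(l[1]/l[0])),l[2:], 'y at x=.56',l[3]+(.56-l[2])*l[1]/l[0])
o=(hsv[...,0]>8)&(hsv[...,0]<30)&(hsv[...,1]>150)&(hsv[...,2]>60)&(vv>150)
print('nut z',np.median(X[o][:,2]), np.percentile(X[o][:,2],[10,90])); 
B=on(float(np.median(X[o][:,2])),o); print('nut',cv2.minEnclosingCircle(B),B.mean(0))
S=lambda u,v:(190+(u-1)/2.9,150+(v-1)/2.9)
a,b=[onplane(c,*S(*p),.016) for p in((122,50),(651,46))]; print('bolts',a,b,(a+b)/2,np.degrees(np.arctan2(b[1]-a[1],b[0]-a[0])))
a1,a2,b1,b2=[onplane(c,*S(*p),.012) for p in((80,28),(168,27),(609,24),(694,24))]; print('feet',a1,a2,b1,b2,(a1+a2+b1+b2)/4,np.degrees(np.arctan2(b2[1]-a1[1],b2[0]-a1[0])))
g=(abs(X[...,2]-.012)<.004)&(vv>150)&(vv<200)
# caps
k=(X[...,2]>.147)&(X[...,2]<.156)
for s,n in((uu<300,'near'),(uu>360,'far')):
    K=on(.15,k&s); print(n,K.mean(0),cv2.minEnclosingCircle(K),len(K))
h=(X[...,2]>.2)&(X[...,2]<.225); print('hub z',np.percentile(X[h][:,2],[5,50,95]),np.median(X[h],0))
E
```

```text
crosshead top 4942 ((0.5627874135971069, -0.03588200360536575), (0.3470495045185089, 0.06436362862586975), 9.191747665405273)
edge 9.582864 [ 0.5242 -0.0292] y at x=.56 -0.02315128
edge 9.569951 [ 0.5588 -0.0642] y at x=.56 -0.06399176
nut z 0.12944837818736582 [0.1279 0.1354]
nut ((0.563430666923523, -0.043706100434064865), 0.036336950957775116) [ 0.5621 -0.0351]
bolts [ 0.4091 -0.0276  0.016 ] [0.7044 0.0225 0.016 ] [ 0.5568 -0.0026  0.016 ] 9.623939363296266
feet [ 0.3835 -0.0196  0.012 ] [ 0.4327 -0.0111  0.012 ] [0.6792 0.0305 0.012 ] [0.7267 0.0382 0.012 ] [0.5555 0.0095 0.012 ] 9.561188004443204
near [ 0.4164 -0.0696] ((0.4164426028728485, -0.069752536714077), 0.014606679789721966) 366
far [ 0.7115 -0.0193] ((0.7115721702575684, -0.01928749307990074), 0.01478683389723301) 364
hub z [0.2049 0.2121 0.2188] [ 0.5632 -0.0408  0.2121]
```

```bash
python3 - <<'E'
from h import *
np.set_printoptions(precision=4,suppress=True)
c,im,d=load('scene0')
for n,p,z in(('purple corners',[(430,190),(465,211),(439,243),(402,217)],.018),('tape',[(448,298),(430,295),(466,300)],.02),('bottle',[(408,318)],.0),('tray',[(292,295)],.03)):
    print(n,[onplane(c,*q,z)[:2] for q in p])
Rm=R.from_quat(state()['tcp_rot']).as_matrix(); print(Rm)
t=np.array([.4946,.2737,.30])-state()['position']; print('tool delta cm',Rm.T@t*100)
E
```

```text
purple corners [array([0.1524, 0.274 ]), array([0.1598, 0.4202]), array([0.3405, 0.4105]), array([0.3274, 0.2565])]
tape [array([0.5001, 0.5241]), array([0.5265, 0.4767]), array([0.471 , 0.5696])]
bottle [array([0.6232, 0.4602])]
tray [array([0.8002, 0.1491])]
[[ 0.169  -0.0003  0.9856]
 [-0.9856  0.      0.169 ]
 [-0.0001 -1.     -0.0003]]
tool delta cm [-26.6115  32.0599  -1.3773]
```

Emit:
play_rows(
  commands=[
    [-2.66,3.18,-0.14,0,0.15,0,1],
    [-2.66,3.18,-0.14,0,0,0,1],
    [-2.66,3.18,-0.14,0,0,0,1],
    [-2.66,3.18,-0.14,0,0,0,1],
    [-2.66,3.18,-0.14,0,0,0,1],
    [-2.66,3.18,-0.14,0,0,0,1],
    [-2.66,3.18,-0.14,0,0,0,1],
    [-2.66,3.18,-0.14,0,0,0,1],
    [-2.66,3.18,-0.14,0,0,0,1],
    [-2.66,3.18,-0.14,0,0,0,1],
  ],
)

```text
t: 3.53
position: [0.4951, 0.275, 0.3013]
tcp_rot: [-0.541, 0.456, -0.456, 0.541]
force: [0.9, 0.2, -0.1]
grip_width: 0.999
```

Emit:
play_rows(
  commands=[
    [0,2.5,0,0,0,0,1],
    [0,2.5,0,0,0,0,1],
    [0,2.5,0,0,0,0,1],
    [0,1.5,0,0,0,0,1],
    [0,1.0,0,0,0,0,1],
    [0,0.4,0,0,0,0,1],
    [0,0,0,0,0,0,1],
  ],
)

```text
t: 4.12
position: [0.4957, 0.2737, 0.1983]
tcp_rot: [0.54, -0.457, 0.456, -0.54]
force: [1.0, -0.2, 0.1]
grip_width: 1.0
```

```bash
python3 - <<'E'
from h import *
s=state();print(s['position'],s['tcp_rot'],s['force'])
look('wrist','w2'); look('side','s2')
E
```

```text
[0.49568088 0.2737475  0.19833134] [ 0.54028705 -0.45660168  0.45637889 -0.53974357] [ 0.9753251  -0.206523    0.10357613]
```

View pics/w2.png

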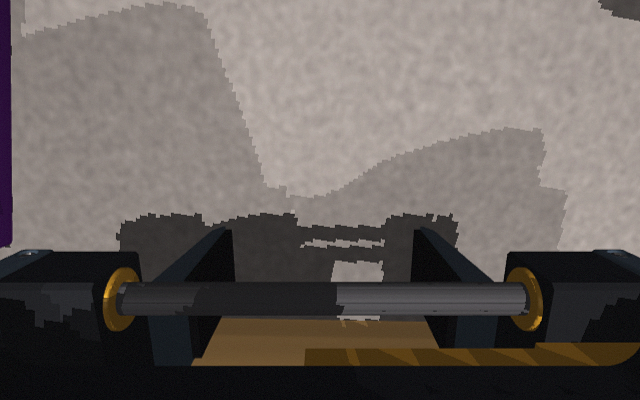

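View pics/s2.png

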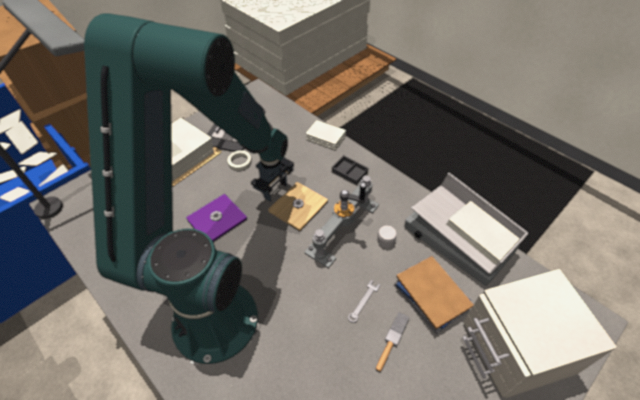

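The fingers stand behind the board's +y edge and clear of it, visible at rows 320-365 of the wrist view. Now I'll push.

Emit:
play_rows(
  commands=[
    [1.0,0,0,0,0,0,1],
    [1.0,0,0,0,0,0,1],
    [0.6,0,0,0,0,0,1],
    [1.0,0,0.07,0,0,0,1],
    [1.0,0,0.08,0,0,0,1],
    [1.0,0,0.07,0,0,0,1],
    [1.0,0,0.08,0,0,0,1],
    [1.0,0,0.07,0,0,0,1],
    [1.0,0,0.08,0,0,0,1],
    [1.0,0,0.07,0,0,0,1],
  ],
)

```text
t: 5.05
position: [0.5171, 0.1791, 0.1994]
tcp_rot: [-0.539, 0.457, -0.457, 0.54]
force: [-1.1, 5.7, 4.2]
grip_width: 0.997
```

Emit:
play_rows(
  commands=[
    [1.0,0,0.08,0,0,0,1],
    [1.0,0,0.08,0,0,0,1],
    [1.0,0,0.07,0,0,0,1],
    [1.0,0,0.08,0,0,0,1],
    [1.0,0,0.07,0,0,0,1],
    [1.0,0,0.08,0,0,0,1],
    [0.8,0,0.07,0,0,0,1],
    [0.6,0,0.04,0,0,0,1],
    [0.3,0,0.02,0,0,0,1],
    [0,0,0,0,0,0,1],
  ],
)

```text
t: 5.88
position: [0.5352, 0.1041, 0.199]
tcp_rot: [-0.539, 0.457, -0.457, 0.539]
force: [0.0, 0.3, 0.2]
grip_width: 1.0
```

```bash
python3 - <<'E'
from h import *
np.set_printoptions(precision=4,suppress=True)
s=state();print(s['position'],s['tcp_rot'],s['force'])
dl=s['position'][:2]-np.array([.564,-.0442]);print('press xy',dl@[.986,.1664],dl@[-.1664,.986])
for n in('scene','side'):
    c,im,d=look(n,n+'3')
    x,y,_=proj(c,[.55,.05,.018]); x=int(x)-75;y=int(y)-60
    cv2.imwrite(f'pics/{n}3z.png',cv2.resize(im[y:y+120,x:x+150],None,fx=5,fy=5,interpolation=cv2.INTER_CUBIC)[:,:,::-1]);print(x,y)
E
```

```text
[0.5352 0.1041 0.199 ] [-0.5393  0.4571 -0.4573  0.5395] [0.0388 0.3015 0.211 ]
press xy -0.0036928797588460516 0.15102762394165492
243 166
247 153
```

View pics/scene3z.png

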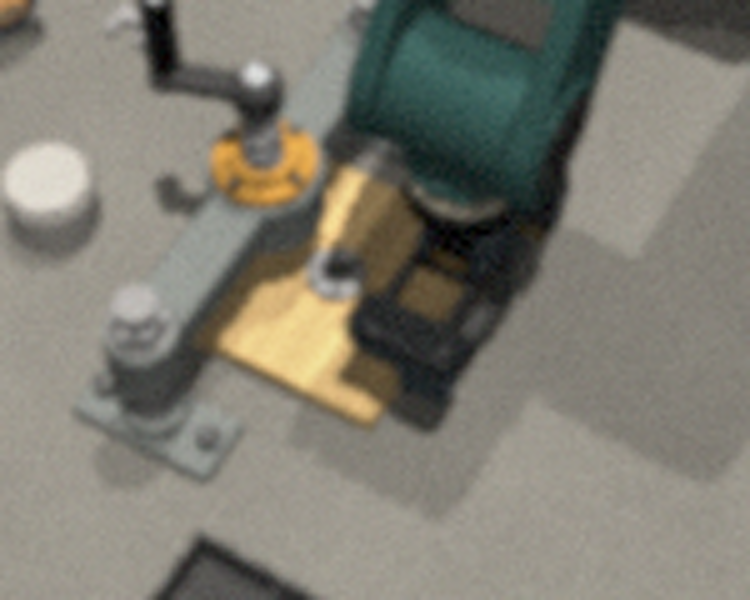

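View pics/side3z.png

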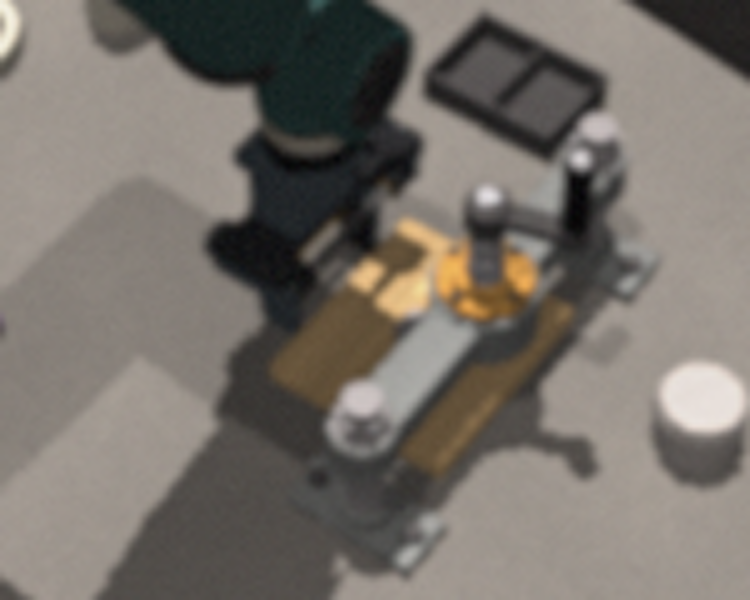

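Emit:
play_rows(
  commands=[
    [0.6,0,0.05,0,0,0,1],
    [0.8,0,0.07,0,0,0,1],
    [0.8,0,0.06,0,0,0,1],
    [0.8,0,0.06,0,0,0,1],
    [0.6,0,0.05,0,0,0,1],
    [0.3,0,0.02,0,0,0,1],
    [0.1,0,0,0,0,0,1],
    [0,0,0,0,0,0,1],
    [-1.5,0,0,0,0,0,1],
    [-3.0,-2.0,0,0,0,0,1],
  ],
)

```text
t: 6.82
position: [0.5366, 0.1092, 0.2165]
tcp_rot: [0.54, -0.458, 0.457, -0.538]
force: [-0.6, 0.1, -1.3]
grip_width: 1.002
```

Emit:
play_rows(
  commands=[
    [0,-4.1,0,0,0,0,1],
    [0,-4.1,0,0,0,0,1],
    [0,-4.1,0,0,0,0,1],
    [0,-4.1,0,0,0,0,1],
    [0,-4.1,0,0,0,0,1],
    [0,-4.1,0,0,0,0,1],
    [0,-4.1,0,0,0,0,1],
    [0,-4.1,0,0,0,0,1],
    [0,-4.1,0,0,0,0,1],
    [0,0,0,0,0,0,1],
  ],
)

```text
t: 7.65
position: [0.5376, 0.1106, 0.5963]
tcp_rot: [-0.537, 0.454, -0.46, 0.542]
force: [0.7, 0.2, 1.4]
grip_width: 1.001
```

```bash
python3 - <<'E'
from h import *
s=state();print(s['position'],s['tcp_rot'],s['force'])
look('wrist','w4')
E
```

```text
[0.53763172 0.11064708 0.59630663] [-0.53675611  0.45435973 -0.45953756  0.54247151] [0.69868622 0.20403281 1.35297718]
```

View pics/w4.png

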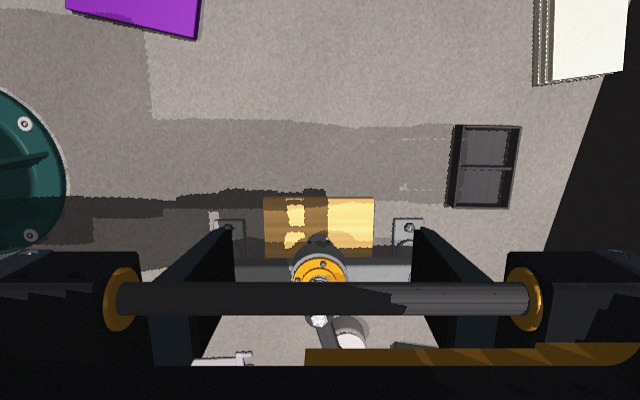

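The board's +y edge is visible from (264,197) to (375,198), between the feet.

```bash
cat > bd.py <<'E'
from h import *
np.set_printoptions(precision=4,suppress=True)
def meas(tag,vmax=252):
    c,im,d=load(tag)
    hsv=cv2.cvtColor(im,cv2.COLOR_RGB2HSV).astype(int)
    m=(hsv[...,0]>10)&(hsv[...,0]<32)&(hsv[...,1]>75)&(hsv[...,2]>40)
    m[vmax:]=0;m[:170]=0;m[:,:240]=0;m[:,400:]=0
    m=cv2.morphologyEx(m.astype(np.uint8),cv2.MORPH_OPEN,np.ones((3,3)))
    vs,us=np.nonzero(m); print('bbox',us.min(),us.max(),vs.min(),vs.max())
    def pf(p): 
        X=np.array([onplane(c,u,v,.018)[:2] for u,v in p])-np.array([.564,-.0442])
        return np.stack([X@[.986,.1664],X@[-.1664,.986]],1)
    top=[];lf=[];rt=[]
    for u in range(us.min()+4,us.max()-3):
        q=np.nonzero(m[:,u])[0]; 
        if len(q): top.append((u,q.min()-.5))
    for v in range(vs.min()+5,vs.max()-3):
        q=np.nonzero(m[v])[0]
        if len(q): lf.append((q.min()-.5,v));rt.append((q.max()+.5,v))
    for n,e,a in(('top',top,0),('left',lf,1),('right',rt,1)):
        e=pf(e); b=1-a
        k=np.ones(len(e),bool)
        for _ in range(4):
            f=np.polyfit(e[k][:,a],e[k][:,b],1); r_=abs(np.polyval(f,e[:,a])-e[:,b]); k=r_<max(.0015,2*np.median(r_))
        print(n,'slope deg',np.degrees(np.arctan(f[0]))*(1 if a==0 else -1),'at 0:',f[1],'n',k.sum(),'res',r_[k].std())
E
python3 - <<'E'
from bd import *
meas('w4')
c,im,d=load('w4')
cv2.imwrite('pics/w4z.png',cv2.resize(im[180:330,200:430],None,fx=3.4,fy=3.4,interpolation=cv2.INTER_CUBIC)[:,:,::-1])
s=dict(position=0)
E
```

```text
bbox 263 373 196 251
top slope deg -0.9087905966690658 at 0: 0.09592407459924053 n 103 res 0.0003633077566413705
left slope deg -0.1917747335792964 at 0: -0.09086947207796163 n 47 res 0.00023164694528412182
right slope deg 0.24392235292544434 at 0: 0.08937302066490285 n 47 res 0.00023290077073012317
```

View pics/w4z.png

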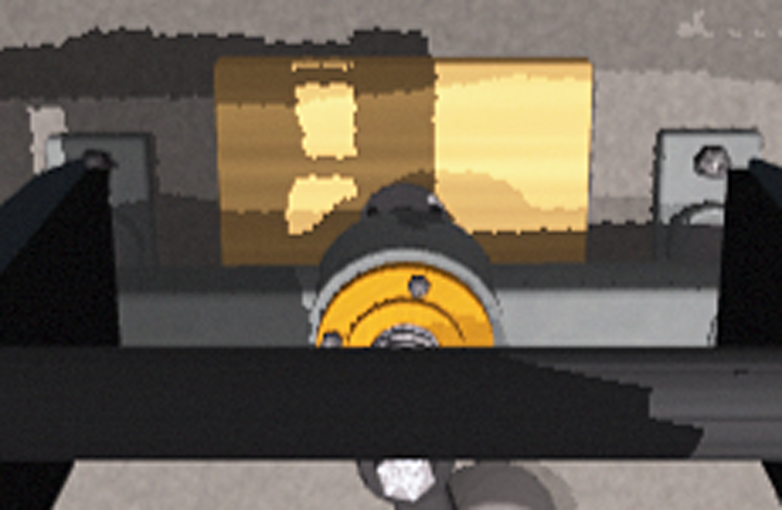

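```bash
python3 - <<'E'
from bd import *
c,im,d=load('w4')
cv2.imwrite('pics/w4y.png',cv2.resize(im[188:208,255:385],None,fx=6,fy=20,interpolation=cv2.INTER_NEAREST)[:,:,::-1])
for u in(268,300,330,350,371):
    print(u,[(v,im[v,u].tolist(),round(float(pt(c,u,v,d[v,u])[2]),3)) for v in range(193,202)])
E
```

```text
268 [(193, [53, 49, 47], 0.003), (194, [55, 52, 51], 0.0), (195, [53, 52, 51], 0.001), (196, [66, 56, 45], 0.001), (197, [89, 67, 39], 0.007), (198, [94, 71, 44], 0.012), (199, [99, 76, 46], 0.018), (200, [102, 79, 48], 0.02), (201, [99, 77, 46], 0.018)]
300 [(193, [47, 45, 42], 0.003), (194, [50, 47, 47], 0.0), (195, [46, 44, 45], 0.002), (196, [65, 54, 47], 0.002), (197, [96, 74, 44], 0.008), (198, [162, 125, 75], 0.013), (199, [191, 148, 90], 0.018), (200, [116, 88, 55], 0.021), (201, [97, 73, 45], 0.017)]
330 [(193, [141, 133, 126], -0.0), (194, [142, 135, 127], 0.0), (195, [142, 134, 129], -0.0), (196, [133, 118, 109], 0.0), (197, [104, 78, 42], 0.004), (198, [157, 121, 68], 0.016), (199, [229, 184, 111], 0.019), (200, [238, 200, 125], 0.019), (201, [237, 197, 122], 0.019)]
350 [(193, [141, 133, 128], -0.001), (194, [138, 132, 127], 0.001), (195, [131, 124, 119], 0.0), (196, [124, 112, 100], -0.0), (197, [105, 80, 45], 0.006), (198, [158, 123, 70], 0.013), (199, [228, 182, 111], 0.018), (200, [237, 198, 122], 0.02), (201, [235, 195, 121], 0.018)]
371 [(193, [134, 124, 118], -0.0), (194, [133, 124, 119], 0.001), (195, [137, 132, 128], 0.001), (196, [129, 117, 107], 0.0), (197, [104, 75, 40], 0.006), (198, [159, 122, 71], 0.014), (199, [230, 183, 116], 0.017), (200, [237, 197, 122], 0.019), (201, [234, 195, 119], 0.018)]
```

View pics/w4y.png

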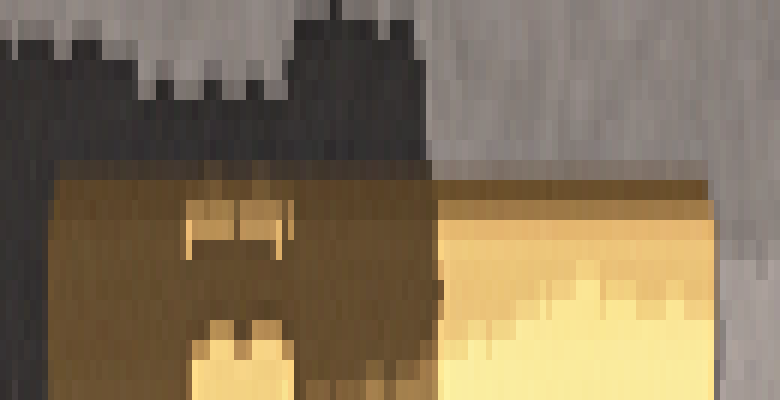

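```bash
python3 - <<'E'
from bd import *
c,im,d=load('w4')
def pf(u,v,z):
    X=onplane(c,u,v,z)[:2]-np.array([.564,-.0442]); return np.array([X@[.986,.1664],X@[-.1664,.986]])
a,b=pf(266,198.3,.018),pf(373,198.3,.018); print('top edge',a,b,np.degrees(np.arctan2(*(b-a)[::-1])))
a,b=pf(266,196.3,0),pf(373,196.3,0); print('bottom edge',a,b)
for u in(222,228,234,395,402,410,418):
    col=im[205:235,u].astype(int).sum(1); print(u,[ (205+i,int(x)) for i,x in enumerate(col)][8:20])
cv2.imwrite('pics/w4f.png',np.hstack([cv2.resize(im[210:235,205:250],None,fx=8,fy=16,interpolation=cv2.INTER_NEAREST),cv2.resize(im[210:235,385:430],None,fx=8,fy=16,interpolation=cv2.INTER_NEAREST)])[:,:,::-1])
E
```

```text
top edge [-0.0843  0.0928] [0.0876 0.0919] -0.3259066017103738
bottom edge [-0.0868  0.0918] [0.0903 0.0908]
222 [(213, 226), (214, 232), (215, 236), (216, 237), (217, 235), (218, 203), (219, 128), (220, 152), (221, 217), (222, 241), (223, 246), (224, 261)]
228 [(213, 234), (214, 230), (215, 233), (216, 241), (217, 232), (218, 197), (219, 127), (220, 162), (221, 209), (222, 243), (223, 227), (224, 126)]
234 [(213, 243), (214, 236), (215, 221), (216, 222), (217, 227), (218, 212), (219, 160), (220, 161), (221, 220), (222, 242), (223, 244), (224, 245)]
395 [(213, 490), (214, 485), (215, 481), (216, 484), (217, 412), (218, 161), (219, 258), (220, 421), (221, 441), (222, 440), (223, 443), (224, 448)]
402 [(213, 485), (214, 468), (215, 477), (216, 503), (217, 422), (218, 156), (219, 324), (220, 473), (221, 505), (222, 506), (223, 503), (224, 498)]
410 [(213, 470), (214, 471), (215, 471), (216, 496), (217, 411), (218, 163), (219, 325), (220, 480), (221, 521), (222, 422), (223, 80), (224, 192)]
418 [(213, 459), (214, 457), (215, 460), (216, 472), (217, 403), (218, 182), (219, 320), (220, 474), (221, 500), (222, 489), (223, 492), (224, 485)]
```

View pics/w4f.png

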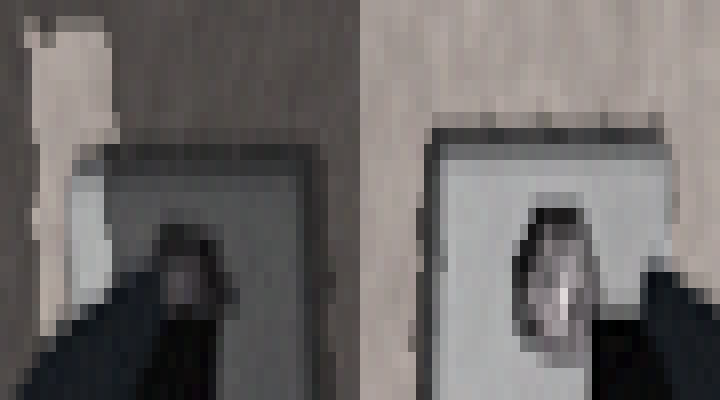

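```bash
python3 - <<'E'
from bd import *
c,im,d=load('w4')
def pf(u,v,z):
    X=onplane(c,u,v,z)[:2]-np.array([.564,-.0442]); return np.array([X@[.986,.1664],X@[-.1664,.986]])
print(pf(214,220.4,.012),pf(243.5,220.4,.012),pf(394.3,219.2,.012),pf(424,219.2,.012))
s=state();Rm=R.from_quat(s['tcp_rot']).as_matrix();print(s['position'],Rm,s['joint_vel'])
dl=s['position'][:2]-np.array([.564,-.0442]);print('press xy',dl@[.986,.1664],dl@[-.1664,.986])
E
```

```text
[-0.1722  0.0544] [-0.1238  0.0541] [0.125  0.0546] [0.1742 0.0543]
[0.5374 0.1106 0.5922] [[ 0.1647  0.0073  0.9863]
 [-0.9863  0.0009  0.1647]
 [ 0.0003 -1.      0.0073]] [-0.0022  0.0483  0.0789  0.0019 -0.041   0.0003]
press xy -0.00047086157366036177 0.1570181078637271
```

Emit:
play_rows(
  commands=[
    [0,4.1,0,0,-0.25,0,1],
    [0,4.1,0,0,0,0,1],
    [0,4.1,0,0,0,0,1],
    [0,4.1,0,0,0,0,1],
    [0,4.1,0,0,0,0,1],
    [0,4.1,0,0,0,0,1],
    [0,4.1,0,0,0,0,1],
    [0,4.1,0,0,0,0,1],
    [0,3.0,0,0,0,0,1],
    [0,0,0,0,0,0,1],
  ],
)

```text
t: 8.53
position: [0.5344, 0.11, 0.2236]
tcp_rot: [0.543, -0.458, 0.454, -0.538]
force: [-1.8, 0.6, -0.3]
grip_width: 0.997
```

```bash
python3 - <<'E'
from bd import *
s=state();Rm=R.from_quat(s['tcp_rot']).as_matrix();print(s['position'],Rm,s['joint_vel'])
dl=s['position'][:2]-np.array([.564,-.0442]);print('press xy',dl@[.986,.1664],dl@[-.1664,.986])
E
```

```text
[0.5344 0.11   0.2236] [[ 0.169  -0.0096  0.9856]
 [-0.9856 -0.0017  0.169 ]
 [ 0.0001 -1.     -0.0097]] [ 0.0024 -0.1009 -0.0362 -0.0017  0.1113 -0.0009]
press xy -0.003555469141305237 0.1569820259834612
```

Emit:
play_rows(
  commands=[
    [0,1.0,0,0,0,0,1],
    [0,0.8,0,0,0,0,1],
    [0,0,0,0,0,0,1],
    [0,0,0,0,0,0,1],
    [0,0,0,0,0,0,1],
  ],
)

```text
t: 8.95
position: [0.5378, 0.1105, 0.213]
tcp_rot: [-0.54, 0.455, -0.456, 0.541]
force: [0.3, 0.7, -0.9]
grip_width: 1.001
```

```bash
python3 - <<'E'
from bd import *
s=state();Rm=R.from_quat(s['tcp_rot']).as_matrix();print(s['position'],Rm)
dl=s['position'][:2]-np.array([.564,-.0442]);print('press xy',dl@[.986,.1664],dl@[-.1664,.986])
E
```

```text
[0.5378 0.1105 0.213 ] [[ 0.1688  0.002   0.9856]
 [-0.9857  0.0003  0.1688]
 [ 0.     -1.      0.002 ]]
press xy -7.051778137760062e-05 0.15688831498608358
```

Emit:
play_rows(
  commands=[
    [0,1.4,0,0,0,0,1],
    [1.5,0,0,0,0,0,1],
    [1.5,0,0,0,0,0,1],
    [1.0,0,-0.05,0,0,0,1],
    [0.6,0,0.05,0,0,0,1],
    [0.5,0,0.06,0,0,0,1],
    [0.4,0,0.05,0,0,0,1],
    [0.3,0,0.04,0,0,0,1],
    [0.1,0,0,0,0,0,1],
    [0,0,0,0,0,0,1],
  ],
)

```text
t: 9.78
position: [0.549, 0.0526, 0.1982]
tcp_rot: [-0.54, 0.456, -0.456, 0.541]
force: [0.2, 1.1, -0.6]
grip_width: 0.997
```

```bash
python3 - <<'E'
from bd import *
s=state();Rm=R.from_quat(s['tcp_rot']).as_matrix();print(s['position'],s['force'],Rm)
dl=s['position'][:2]-np.array([.564,-.0442]);print('press xy',dl@[.986,.1664],dl@[-.1664,.986])
E
```

```text
[0.549  0.0526 0.1982] [ 0.2291  1.1177 -0.6455] [[ 0.1687  0.0008  0.9857]
 [-0.9857  0.0001  0.1687]
 [ 0.     -1.      0.0008]]
press xy 0.0013359245085479091 0.0979424325663254
```

Emit:
play_rows(
  commands=[
    [-1.5,0,0,0,0,0,1],
    [-4.0,-1.0,0,0,0,0,1],
    [-2,-3.5,0,0,0,0,1],
    [-1,-4,0,0,0,0,1],
    [0,-4.1,0,0,0,0,1],
    [0,-4.1,0,0,0,0,1],
    [0,-4.1,0,0,0,0,1],
    [0,-3,0,0,0,0,1],
    [0,0,0,0,0,0,1],
    [0,0,0,0,0,0,1],
  ],
)

```text
t: 10.62
position: [0.5345, 0.1365, 0.4376]
tcp_rot: [-0.54, 0.455, -0.457, 0.542]
force: [-0.2, -0.4, 0.1]
grip_width: 0.999
```

```bash
python3 - <<'E'
from bd import *
s=state();print(s['position'],s['joint_vel'])
c,im,d=look('wrist','w5')
E
```

```text
[0.5345 0.1365 0.4376] [-0.0015  0.0457  0.0381  0.0019 -0.0167 -0.0004]
```

View pics/w5.png

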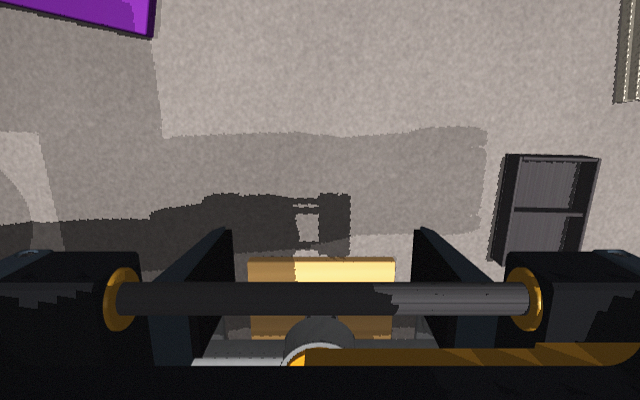

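Emit:
play_rows(
  commands=[
    [1.6,-3.6,0,0,0,0,1],
    [1.6,-3.6,0,0,0,0,1],
    [1.6,-3.6,0,0,0,0,1],
    [1.6,-3.6,0,0,0,0,1],
    [1.6,-3.0,0,0,0,0,1],
    [1,-1.0,0,0,0,0,1],
    [0,0,0,0,0,0,1],
    [0,0,0,0,0,0,1],
    [0,0,0,0,0,0,1],
    [0,0,0,0,0,0,1],
  ],
)

```text
t: 11.5
position: [0.5495, 0.0482, 0.6173]
tcp_rot: [0.541, -0.457, 0.455, -0.54]
force: [-0.1, 0.2, -0.8]
grip_width: 1.001
```

```bash
python3 - <<'E'
from bd import *
s=state();print(s['position'],s['joint_vel'])
c,im,d=look('wrist','w6')
cv2.imwrite('pics/w6z.png',cv2.resize(im[140:330,190:450],None,fx=3,fy=3,interpolation=cv2.INTER_CUBIC)[:,:,::-1])
E
```

```text
[0.5495 0.0482 0.6173] [-0.0009 -0.0044 -0.0088 -0.0015  0.0053 -0.0026]
```

View pics/w6z.png

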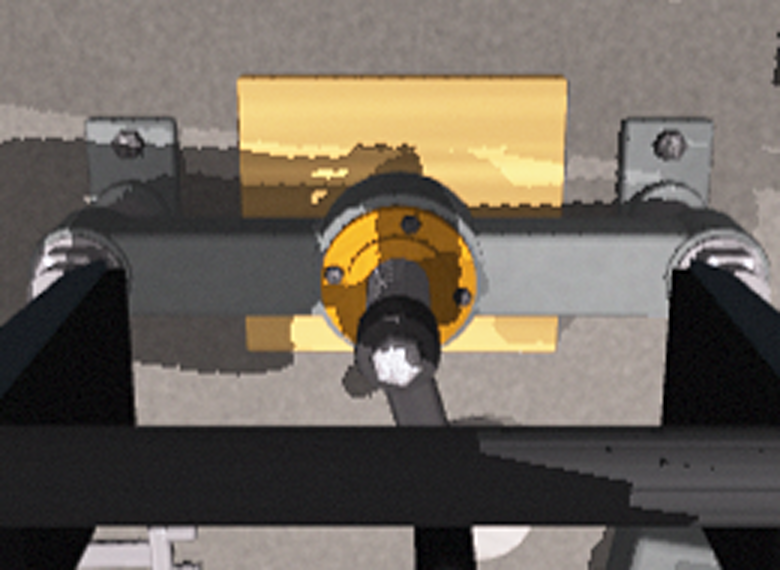

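The whole board is now visible, with its +y edge at zoom row 77 and its −y edge at row 351. It lies between the feet, so I'll measure it against them in this picture.

```bash
python3 - <<'E'
from bd import *
c,im,d=load('w6')
g=cv2.cvtColor(im,cv2.COLOR_RGB2GRAY).astype(float)
hsv=cv2.cvtColor(im,cv2.COLOR_RGB2HSV).astype(int)
m=((hsv[...,0]>10)&(hsv[...,0]<32)&(hsv[...,1]>75)&(hsv[...,2]>40))
def pf(u,v,z):
    X=onplane(c,u,v,z)[:2]-np.array([.564,-.0442]); return np.array([X@[.986,.1664],X@[-.1664,.986]])
for u in (275,290,310,330,350,370):
    print(u,'top',[(v,im[v,u].tolist()) for v in range(163,169)], 'bot',[(v,im[v,u].tolist()) for v in range(254,259)] if u in(275,290,370,350) else '')
for v in(180,190,200,250,253):
    q=np.nonzero(m[v,255:395])[0]+255; a,b=pf(q.min()-.5,v,.018),pf(q.max()+.5,v,.018); print(v,q.min(),q.max(),a,b,(a+b)/2)
for u in(222,228,234,240,400,407,413,420,424):
    print(u,[(v,int(g[v,u])) for v in range(176,184)])
for v in(183,186,190): print(v,[(u,int(g[v,u])) for u in list(range(215,223))+list(range(246,253))+list(range(394,401))+list(range(424,431))])
E
```

```text
275 top [(163, [134, 128, 125]), (164, [132, 118, 109]), (165, [138, 104, 60]), (166, [215, 168, 102]), (167, [243, 209, 131]), (168, [239, 204, 129])] bot [(254, [154, 119, 74]), (255, [152, 117, 72]), (256, [135, 105, 66]), (257, [87, 73, 65]), (258, [76, 70, 72])]
290 top [(163, [143, 134, 131]), (164, [131, 119, 111]), (165, [135, 99, 55]), (166, [210, 163, 99]), (167, [241, 203, 127]), (168, [239, 203, 129])] bot [(254, [250, 232, 153]), (255, [251, 231, 148]), (256, [243, 213, 137]), (257, [176, 153, 136]), (258, [171, 160, 158])]
310 top [(163, [145, 138, 132]), (164, [131, 117, 109]), (165, [112, 84, 49]), (166, [188, 145, 88]), (167, [241, 202, 126]), (168, [238, 201, 124])] bot 
330 top [(163, [138, 131, 126]), (164, [126, 114, 103]), (165, [126, 95, 52]), (166, [198, 155, 91]), (167, [239, 202, 127]), (168, [237, 198, 125])] bot 
350 top [(163, [136, 129, 126]), (164, [127, 115, 104]), (165, [125, 95, 53]), (166, [196, 154, 92]), (167, [237, 196, 119]), (168, [236, 196, 122])] bot [(254, [250, 232, 151]), (255, [252, 236, 155]), (256, [247, 224, 147]), (257, [189, 165, 141
[... 1846 characters left out ...]
, 136), (430, 129)]
186 [(215, 68), (216, 67), (217, 79), (218, 117), (219, 138), (220, 156), (221, 159), (222, 183), (246, 175), (247, 134), (248, 61), (249, 109), (250, 157), (251, 161), (252, 159), (394, 129), (395, 127), (396, 41), (397, 48), (398, 86), (399, 92), (400, 155), (424, 142), (425, 144), (426, 142), (427, 117), (428, 134), (429, 131), (430, 129)]
190 [(215, 76), (216, 74), (217, 72), (218, 71), (219, 86), (220, 90), (221, 89), (222, 89), (246, 83), (247, 65), (248, 45), (249, 46), (250, 48), (251, 76), (252, 76), (394, 127), (395, 128), (396, 40), (397, 49), (398, 107), (399, 146), (400, 151), (424, 142), (425, 143), (426, 132), (427, 107), (428, 131), (429, 135), (430, 130)]
```

```bash
python3 - <<'E'
from bd import *
c,im,d=load('w6')
def pf(u,v,z):
    X=onplane(c,u,v,z)[:2]-np.array([.564,-.0442]); return np.array([X@[.986,.1664],X@[-.1664,.986]])
print('feet',pf(218,180.6,.012),pf(247,180.6,.012),pf(398.3,180.6,.012),pf(427,180.6,.012))
print('board',pf(269,166,.018),pf(378,166,.018),pf(272,256.4,.018),pf(375,256.5,.018), )
print('caps etc', pf(325,225,.13))
f,cx,cy,P,M=c
vv,uu=np.mgrid[0:290,190:470]; D=d[0:290,190:470]
q=np.stack([(uu-cx)/f,(vv-cy)/f,np.ones_like(D)],-1)@M.T
X=P+q*D[...,None]
lo=[];hi=[]
ok=abs(X[...,2]-.12)<.006
for u in list(range(255,285))+list(range(365,395)):
    r_=np.nonzero(ok[:,u-190])[0]; lo.append(pf(u,r_.min()-.5,.12));hi.append(pf(u,r_.max()+.5,.12))
lo,hi=np.median(lo,0),np.median(hi,0);print('crosshead y edges',lo[1],hi[1],(lo[1]+hi[1])/2)
h=X[...,2]
hsv=cv2.cvtColor(im,cv2.COLOR_RGB2HSV)[0:290,190:470]
o=(hsv[...,0]>8)&(hsv[...,0]<30)&(hsv[...,1]>150)&(h>.122)&(h<.14)
pts=np.array([pf(u,v,.1285) for u,v in zip(uu[o],vv[o])],np.float32);print('nut',cv2.minEnclosingCircle(pts))
E
```

```text
feet [-0.1742  0.0526] [-0.1259  0.0527] [0.1254 0.0533] [0.173  0.0534]
board [-0.0875  0.0781] [0.0898 0.0785] [-0.0882 -0.0802] [ 0.0912 -0.0799]
caps etc [0.0034 0.0139]
crosshead y edges 0.021838553948891413 -0.020013999443407086 0.0009122772527421635
nut ((-0.00011180579895153642, 0.0008566257893107831), 0.03622428700327873)
```

The board's edges put its centre at press x +1.3 mm, y −1 mm, with its yaw equal to the press's within 0.1°. The feet and nut measure ±1–2 mm in the same picture, so the board is in place. Next is the crank.

Emit:
play_rows(
  commands=[
    [2.7,2.2,0.3,0,0,0,0.6],
    [2.7,2.2,0.3,0,0,0,0.6],
    [2.7,2.2,0.3,0,0,0,0.6],
    [2.7,2.2,0.3,0,0,0,0.6],
    [2.7,2.0,0.3,0,0,0,0.6],
    [1.7,1.2,0.2,0,0,0,0.6],
    [0,0,0,0,0,0,0.6],
    [0,0,0,0,0,0,0.6],
  ],
)

```text
t: 12.22
position: [0.592, -0.0994, 0.4982]
tcp_rot: [0.541, -0.457, 0.455, -0.54]
force: [0.4, -0.5, -0.6]
grip_width: 0.597
```

```bash
python3 - <<'E'
from bd import *
s=state();print(s['position'],s['joint_vel'],s['grip_width'])
for n in('scene','side','wrist'):
    c,im,d=look(n,n+'7')
    x,y,_=proj(c,[.59,-.1,.27]); x=int(np.clip(x-60,0,520));y=int(np.clip(y-50,0,300));print(n,x,y)
    if n!='wrist': cv2.imwrite(f'pics/{n}7z.png',cv2.resize(im[y:y+100,x:x+120],None,fx=5,fy=5,interpolation=cv2.INTER_CUBIC)[:,:,::-1])
E
```

```text
[ 0.592  -0.0994  0.4982] [ 0.0242 -0.0333 -0.0125  0.0032  0.0093  0.009 ] 0.5973072584549173
scene 212 115
side 301 136
wrist 258 182
```

View pics/scene7z.png

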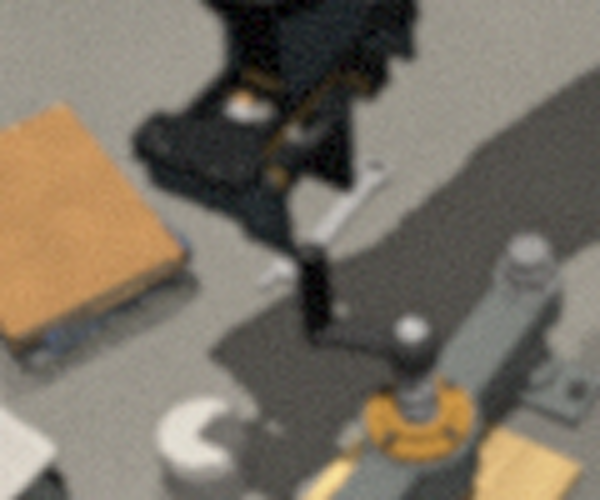

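View pics/side7z.png

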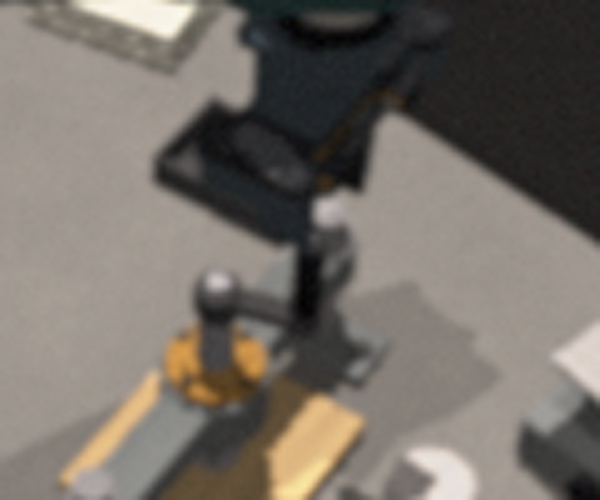

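View pics/wrist7.png

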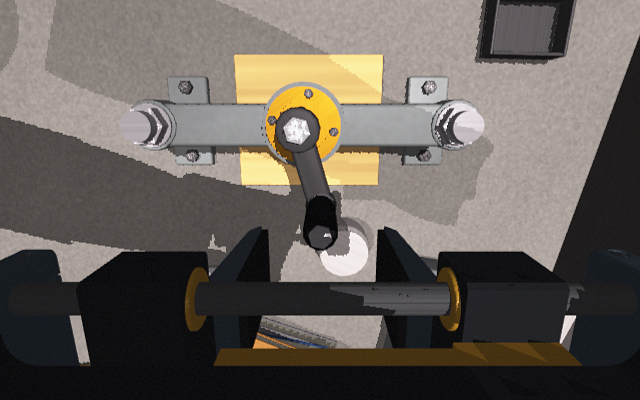

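The wrist view now shows everything: hub at (297,128), handle top at (320,240) between the fingertips (267 and 377), four foot bolts, and the whole board.

```bash
python3 - <<'E'
from bd import *
c,im,d=load('wrist7')
X=np.array([onplane(c,*q,.018) for q in((185.5,87),(432,87),(192,155.5),(424,155.5))]);print('bolts mid',X.mean(0),X[:,:2].tolist())
B=np.array([onplane(c,*q,.018) for q in((235,55),(383,55),(380,185),(240,185))]);print('board mid',B.mean(0))
for u,v in((320,237),(320,240),(297,128)): print(u,v,d[v,u],pt(c,u,v,d[v,u]))
f,cx,cy,P,M=c
vv,uu=np.mgrid[190:260,290:350];D=d[190:260,290:350];W=P+(np.stack([(uu-cx)/f,(vv-cy)/f,np.ones_like(D)],-1)@M.T)*D[...,None]
k=(W[...,2]>.262)&(W[...,2]<.3);print(k.sum(),np.percentile(W[k][:,2],[5,50,95]));z=W[k][:,2].max()
k=W[...,2]>np.percentile(W[k][:,2],50)-.004
k&=W[...,2]<.3
print('grip top',cv2.minEnclosingCircle(W[k][:,:2].astype(np.float32)),W[k].mean(0))
cv2.imwrite('pics/w7z.png',cv2.resize(im[100:260,220:400],None,fx=4,fy=3.7,interpolation=cv2.INTER_CUBIC)[:,:,::-1])
E
```

```text
bolts mid [ 0.5652 -0.0445  0.018 ] [[0.41001823940838356, -0.02844181821898611], [0.7080331287771692, 0.022338267551839257], [0.4240826954909419, -0.11102194032950455], [0.7185626111704985, -0.060844048906980475]]
board mid [ 0.5668 -0.0454  0.018 ]
320 237 0.2136404 [ 0.591  -0.0994  0.2791]
320 240 0.21409442 [ 0.5913 -0.1012  0.2792]
297 128 0.25583205 [ 0.5643 -0.0423  0.219 ]
1044 [0.2656 0.2755 0.2791]
grip top ((0.591060996055603, -0.09966038167476654), 0.010642877779901028) [ 0.5909 -0.0986  0.2764]
```

View pics/w7z.png

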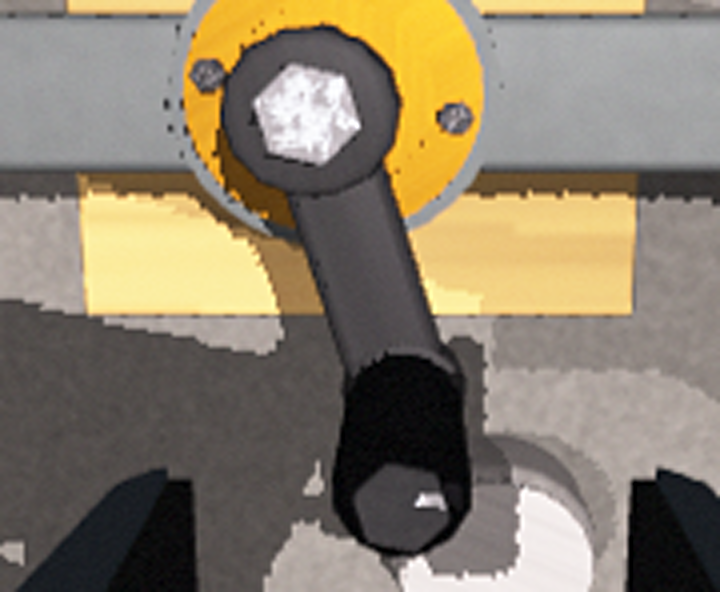

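Emit:
play_rows(
  commands=[
    [0,2.4,-0.1,0,0,0,0.6],
    [0,2.4,0,0,0,0,0.6],
    [0,2.0,0,0,0,0,0.6],
    [0,1.0,0,0,0,0,0.6],
    [0,0.2,0,0,0,0,0.5],
    [0,0,0,0,0,0,0.4],
    [0,0,0,0,0,0,0.3],
    [0,0,0,0,0,0,0.2],
    [0,0,0,0,0,0,0.1],
    [0,0,0,0,0,0,0],
  ],
)

```text
t: 13.2
position: [0.5912, -0.0996, 0.4206]
tcp_rot: [-0.54, 0.455, -0.456, 0.541]
force: [0.0, -0.4, 4.3]
grip_width: 0.236
```

Emit:
play_rows(
  commands=[
    [0,0,0,0,0,0,0],
    [0,0,0,0,0,0,0],
    [0,0,0,0,0,0,0],
  ],
)

```text
t: 13.45
position: [0.5913, -0.0996, 0.4205]
tcp_rot: [-0.54, 0.455, -0.456, 0.541]
force: [-0.2, 0.1, 6.8]
grip_width: 0.236
```

```bash
python3 - <<'E'
from bd import *
s=state();print(s['position'],s['force'],s['ft_torque'],s['grip_width'])
look('wrist','w8')
E
```

```text
[ 0.5913 -0.0996  0.4205] [-0.232   0.1062  6.8223] [-0.0382  0.1671  0.0176] 0.236092005982349
```

View pics/w8.png

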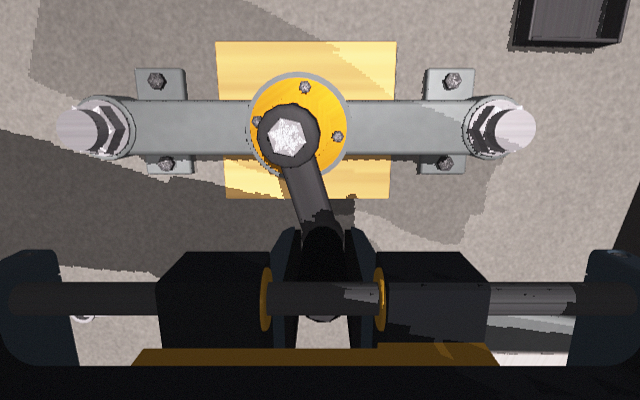

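```bash
cat > tab.py <<'E'
import numpy as np,sys
# phi start, step, n, dz-per-row(cm, tool y)
p,s,n,y=[float(a) for a in sys.argv[1:5]]; Rr=6.2
ph=np.radians(p+s*np.arange(int(n)+1)); z=Rr*np.cos(ph); x=-Rr*np.sin(ph)
zr=np.round(z,2);xr=np.round(x,2)
print([[round(float(xr[i+1]-xr[i]),2),y,round(float(zr[i+1]-zr[i]),2),0,0,0,0] for i in range(int(n))])
E
cat > st.py <<'E'
from bd import *
s=state();dl=s['position'][:2]-np.array([.5643,-.0440]);th=np.degrees(np.arctan2(dl[1],dl[0]))
F=s['force'][:2]; e=dl/np.linalg.norm(dl)
print('t',round(s['t'],2),'r',np.linalg.norm(dl),'phi',th-9.73,'z',s['position'][2],'F',s['force'],'rad',F@e,'tan',F@[-e[1],e[0]],'M',s['ft_torque'],s['grip_width'])
E
python3 st.py; python3 tab.py -73.8 10 10 -0.022
```

```text
t 13.5 r 0.06179241478130149 phi -73.84356212543666 z 0.42048015883321066 F [-0.6847  0.2291  5.5562] rad -0.5049944434159395 tan -0.5159532890762814 M [0.0262 0.1976 0.0593] 0.2328314907772641
[[-0.39, -0.022, 1.01, 0, 0, 0, 0], [-0.56, -0.022, 0.92, 0, 0, 0, 0], [-0.71, -0.022, 0.81, 0, 0, 0, 0], [-0.84, -0.022, 0.68, 0, 0, 0, 0], [-0.95, -0.022, 0.52, 0, 0, 0, 0], [-1.02, -0.022, 0.35, 0, 0, 0, 0], [-1.07, -0.022, 0.17, 0, 0, 0, 0], [-1.08, -0.022, -0.03, 0, 0, 0, 0], [-1.06, -0.022, -0.21, 0, 0, 0, 0], [-1.01, -0.022, -0.39, 0, 0, 0, 0]]
```

Emit:
play_rows(
  commands=[
    [-0.39,-0.022,1.01,0,0,0,0],
    [-0.56,-0.022,0.92,0,0,0,0],
    [-0.71,-0.022,0.81,0,0,0,0],
    [-0.84,-0.022,0.68,0,0,0,0],
    [-0.95,-0.022,0.52,0,0,0,0],
  ],
)

```text
t: 13.92
position: [0.6245, -0.0581, 0.4206]
tcp_rot: [0.541, -0.456, 0.456, -0.54]
force: [-4.3, -3.2, -0.0]
grip_width: 0.231
```

```bash
python3 st.py
```

```text
t 13.92 r 0.06186139708482062 phi -22.89491382724739 z 0.42063996435703005 F [-4.2572 -3.2293 -0.0084] rad -3.4098685834164226 tan -4.114062688078453 M [-0.815   0.9822  0.0194] 0.2310461683472947
```

Emit:
play_rows(
  commands=[
    [-1.02,-0.022,0.35,0,0,0,0],
    [-1.07,-0.022,0.17,0,0,0,0],
    [-1.08,-0.022,-0.03,0,0,0,0],
    [-1.06,-0.022,-0.21,0,0,0,0],
    [-1.01,-0.022,-0.39,0,0,0,0],
  ],
)

```text
t: 14.33
position: [0.6139, -0.0065, 0.4216]
tcp_rot: [0.541, -0.456, 0.456, -0.54]
force: [-3.6, -6.5, -1.2]
grip_width: 0.236
```

```bash
python3 st.py; python3 tab.py 26.2 10 10 -0.022;python3 tab.py 126.2 10 10 -0.022;python3 tab.py 226.2 10 10 -0.022
```

```text
t 14.33 r 0.06219681502596452 phi 27.401773042887495 z 0.4216086845373085 F [-3.6011 -6.4614 -1.2307] rad -6.771395456611708 tan -2.9775245632539256 M [-1.117   0.6554  0.0284] 0.23613729738394687
[[-0.92, -0.022, -0.56, 0, 0, 0, 0], [-0.81, -0.022, -0.71, 0, 0, 0, 0], [-0.68, -0.022, -0.84, 0, 0, 0, 0], [-0.52, -0.022, -0.95, 0, 0, 0, 0], [-0.35, -0.022, -1.02, 0, 0, 0, 0], [-0.17, -0.022, -1.07, 0, 0, 0, 0], [0.03, -0.022, -1.08, 0, 0, 0, 0], [0.21, -0.022, -1.06, 0, 0, 0, 0], [0.39, -0.022, -1.01, 0, 0, 0, 0], [0.56, -0.022, -0.92, 0, 0, 0, 0]]
[[0.71, -0.022, -0.81, 0, 0, 0, 0], [0.84, -0.022, -0.68, 0, 0, 0, 0], [0.95, -0.022, -0.52, 0, 0, 0, 0], [1.02, -0.022, -0.35, 0, 0, 0, 0], [1.07, -0.022, -0.17, 0, 0, 0, 0], [1.08, -0.022, 0.03, 0, 0, 0, 0], [1.06, -0.022, 0.21, 0, 0, 0, 0], [1.01, -0.022, 0.39, 0, 0, 0, 0], [0.92, -0.022, 0.56, 0, 0, 0, 0], [0.81, -0.022, 0.71, 0, 0, 0, 0]]
[[0.68, -0.022, 0.84, 0, 0, 0, 0], [0.52, -0.022, 0.95, 0, 0, 0, 0], [0.35, -0.022, 1.02, 0, 0, 0, 0], [0.17, -0.022, 1.07, 0, 0, 0, 0], [-0.03, -0.022, 1.08, 0, 0, 0, 0], [-0.21, -0.022, 1.06, 0, 0, 0, 0], [-0.39, -0.022, 1.01, 0, 0, 0, 0], [-0.56, -0.022, 0.92, 0, 0, 0, 0], [-0.71, -0.022, 0.81, 0, 0, 0, 0], [-0.84, -0.022, 0.68, 0, 0, 0, 0]]
```

Emit:
play_rows(
  commands=[
    [-0.92,0.01,-0.56,0,0,0,0],
    [-0.81,-0.01,-0.71,0,0,0,0],
    [-0.68,-0.02,-0.84,0,0,0,0],
    [-0.52,-0.02,-0.95,0,0,0,0],
    [-0.35,-0.02,-1.02,0,0,0,0],
  ],
)

```text
t: 14.75
position: [0.5678, 0.0186, 0.4227]
tcp_rot: [-0.54, 0.455, -0.456, 0.541]
force: [0.8, -7.3, -5.5]
grip_width: 0.235
```

```bash
python3 st.py
```

```text
t 14.75 r 0.06274668482445656 phi 77.06914304780538 z 0.4226863566188996 F [ 0.8148 -7.3493 -5.5348] rad -7.29238492149899 tan -1.2238773442055648 M [-1.4804 -0.1188  0.0365] 0.23510402228729668
```

Emit:
play_rows(
  commands=[
    [0.05,0.05,0,0,0,0,0],
    [0,0.05,0,0,0,0,0],
    [0,0.05,0,0,0,0,0],
    [0,0.05,0,0,0,0,0],
    [0,0,0,0,0,0,0],
  ],
)

```text
t: 15.17
position: [0.5688, 0.0181, 0.4221]
tcp_rot: [-0.54, 0.455, -0.457, 0.541]
force: [-0.7, -0.8, 11.8]
grip_width: 0.236
```

```bash
python3 st.py
```

```text
t 15.17 r 0.062266752999091096 phi 76.11593564477234 z 0.42211496786483527 F [-0.6605 -0.781  11.781 ] rad -0.8267720594956565 tan 0.6021763788202074 M [-0.2651  0.1811  0.0102] 0.23643366102134689
```

Emit:
play_rows(
  commands=[
    [-0.17,-0.05,-1.07,0,0,0,0],
    [0.03,-0.022,-1.08,0,0,0,0],
    [0.21,-0.022,-1.06,0,0,0,0],
    [0.39,-0.022,-1.01,0,0,0,0],
    [0.56,-0.022,-0.92,0,0,0,0],
  ],
)

```text
t: 15.58
position: [0.5185, -0.0009, 0.4221]
tcp_rot: [-0.54, 0.456, -0.456, 0.541]
force: [1.0, -0.5, -6.8]
grip_width: 0.236
```

```bash
python3 st.py
```

```text
t 15.58 r 0.06285442593458859 phi 127.01119520928181 z 0.42209934807051147 F [ 0.9667 -0.4615 -6.8053] rad -1.0202701226164288 tan -0.32638567459366585 M [-0.1267 -0.1271  0.0063] 0.23627035789503806
```

Emit:
play_rows(
  commands=[
    [0,0.1,0,0,0,0,0],
    [0,0.1,0,0,0,0,0],
    [0,0.1,0,0,0,0,0],
    [0,0,0,0,0,0,0],
  ],
)

```text
t: 15.92
position: [0.5193, -0.001, 0.4179]
tcp_rot: [0.541, -0.456, 0.455, -0.54]
force: [-0.4, -0.4, -9.1]
grip_width: 0.24
```

```bash
python3 st.py
```

```text
t 15.92 r 0.062202632027081574 phi 126.56318358986441 z 0.4179046241701595 F [-0.4457 -0.4327 -9.1071] rad 0.023252847295444967 tan 0.6207692828896803 M [-0.0512  0.1486 -0.0002] 0.2397638350034513
```

Past about φ≈120° the hand carries the screw's weight (Fz ≈ −8 N), and the screw sinks when I lower the hand. It has left the first thread, so I'll let it sink fully.

Emit:
play_rows(
  commands=[
    [0,0.1,0,0,0,0,0],
    [0,0.1,0,0,0,0,0],
    [0,0.1,0,0,0,0,0],
    [0,0.1,0,0,0,0,0],
    [0,0,0,0,0,0,0],
    [0,0,0,0,0,0,0],
  ],
)

```text
t: 16.42
position: [0.5197, -0.0009, 0.4156]
tcp_rot: [-0.54, 0.456, -0.456, 0.541]
force: [-6.6, 5.4, 5.3]
grip_width: 0.235
```

```bash
python3 st.py
```

```text
t 16.42 r 0.06202122420809195 phi 126.1904228134414 z 0.41561169727315694 F [-6.5748  5.403   5.3235] rad 8.481792669919678 tan 0.6924413540908141 M [0.9703 1.2371 0.0014] 0.23486583020433255
```

Emit:
play_rows(
  commands=[
    [0,0,0,0,0,0,0.4],
    [0,0,0,0,0,0,0.4],
    [0,0,0,0,0,0,0.4],
    [0,0,0,0,0,0,0.4],
    [0,0,0,0,0,0,0],
    [0,0,0,0,0,0,0],
    [0,0,0,0,0,0,0],
    [0,0,0,0,0,0,0],
  ],
)

```text
t: 17.08
position: [0.5196, -0.0012, 0.4149]
tcp_rot: [-0.541, 0.456, -0.456, 0.541]
force: [1.1, -1.2, -0.3]
grip_width: 0.236
```

```bash
python3 st.py
python3 - <<'E'
from bd import *
c,im,d=look('wrist','w9')
X=[pt(c,u,v,d[v,u]) for u,v in((0,0),)]
f,cx,cy,P,M=c
D=d;vv,uu=np.mgrid[0:400,0:640];W=P+(np.stack([(uu-cx)/f,(vv-cy)/f,np.ones_like(D)],-1)@M.T)*D[...,None]
r_=np.hypot(W[...,0]-.5643,W[...,1]+.044)
k=(r_<.008)&(W[...,2]>.19)&(W[...,2]<.25);print('hub top z',k.sum(),np.median(W[k][:,2]) if k.any() else 0)
for t in('w8','wrist7'):
    c,im,d=load(t);f,cx,cy,P,M=c;W=P+(np.stack([(uu-cx)/f,(vv-cy)/f,np.ones_like(d)],-1)@M.T)*d[...,None]
    r_=np.hypot(W[...,0]-.5643,W[...,1]+.044);k=(r_<.008)&(W[...,2]>.19)&(W[...,2]<.25);print(t,k.sum(),np.median(W[k][:,2]))
E
```

```text
t 17.08 r 0.06189296657178135 phi 126.53916170104681 z 0.41494613997692287 F [ 1.0985 -1.1892 -0.2915] rad -1.6158784266462534 tan 0.09995897414413679 M [-0.2136 -0.0577  0.0167] 0.2359527522790568
hub top z 0 0
w8 798 0.21759212517788024
wrist7 396 0.2178800631819615
```

View pics/w9.png

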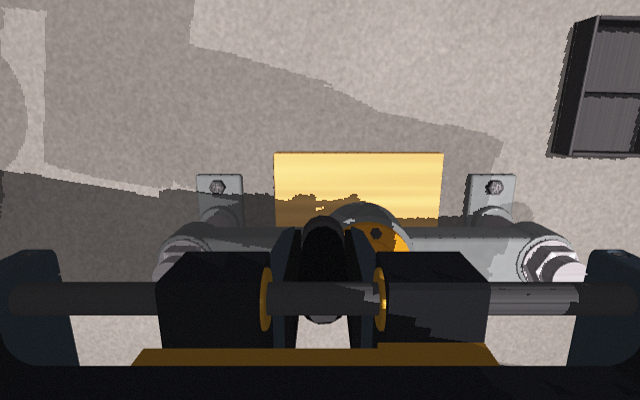

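```bash
for p in 126.5 26.5 -73.5 -173.5; do python3 tab.py $p -10 10 0.022; done
```

```text
[[-0.57, 0.022, 0.92, 0, 0, 0, 0], [-0.39, 0.022, 1.01, 0, 0, 0, 0], [-0.22, 0.022, 1.06, 0, 0, 0, 0], [-0.03, 0.022, 1.08, 0, 0, 0, 0], [0.16, 0.022, 1.07, 0, 0, 0, 0], [0.34, 0.022, 1.02, 0, 0, 0, 0], [0.52, 0.022, 0.95, 0, 0, 0, 0], [0.67, 0.022, 0.85, 0, 0, 0, 0], [0.81, 0.022, 0.71, 0, 0, 0, 0], [0.92, 0.022, 0.57, 0, 0, 0, 0]]
[[1.01, 0.022, 0.39, 0, 0, 0, 0], [1.06, 0.022, 0.22, 0, 0, 0, 0], [1.08, 0.022, 0.03, 0, 0, 0, 0], [1.07, 0.022, -0.16, 0, 0, 0, 0], [1.02, 0.022, -0.34, 0, 0, 0, 0], [0.95, 0.022, -0.52, 0, 0, 0, 0], [0.85, 0.022, -0.67, 0, 0, 0, 0], [0.71, 0.022, -0.81, 0, 0, 0, 0], [0.57, 0.022, -0.92, 0, 0, 0, 0], [0.39, 0.022, -1.01, 0, 0, 0, 0]]
[[0.22, 0.022, -1.06, 0, 0, 0, 0], [0.03, 0.022, -1.08, 0, 0, 0, 0], [-0.16, 0.022, -1.07, 0, 0, 0, 0], [-0.34, 0.022, -1.02, 0, 0, 0, 0], [-0.52, 0.022, -0.95, 0, 0, 0, 0], [-0.67, 0.022, -0.85, 0, 0, 0, 0], [-0.81, 0.022, -0.71, 0, 0, 0, 0], [-0.92, 0.022, -0.57, 0, 0, 0, 0], [-1.01, 0.022, -0.39, 0, 0, 0, 0], [-1.06, 0.022, -0.22, 0, 0, 0, 0]]
[[-1.08, 0.022, -0.03, 0, 0, 0, 0], [-1.07, 0.022, 0.16, 0, 0, 0, 0], [-1.02, 0.022, 0.34, 0, 0, 0, 0], [-0.95, 0.022, 0.52, 0, 0, 0, 0], [-0.85, 0.022, 0.67, 0, 0, 0, 0], [-0.71, 0.022, 0.81, 0, 0, 0, 0], [-0.57, 0.022, 0.92, 0, 0, 0, 0], [-0.39, 0.022, 1.01, 0, 0, 0, 0], [-0.22, 0.022, 1.06, 0, 0, 0, 0], [-0.03, 0.022, 1.08, 0, 0, 0, 0]]
```

Emit:
play_rows(
  commands=[
    [-0.57,0.05,0.92,0,0,0,0],
    [-0.39,0.03,1.01,0,0,0,0],
    [-0.22,0.022,1.06,0,0,0,0],
    [-0.03,0.022,1.08,0,0,0,0],
    [0.16,0.022,1.07,0,0,0,0],
  ],
)

```text
t: 17.55
position: [0.5697, 0.0181, 0.4135]
tcp_rot: [0.541, -0.455, 0.456, -0.54]
force: [-4.4, -13.5, 5.3]
grip_width: 0.235
```

```bash
python3 st.py
```

```text
t 17.55 r 0.062377788741194796 phi 75.34259589806202 z 0.41354042958578413 F [ -4.3907 -13.4691   5.304 ] rad -13.796401768081855 tan 3.2175225310677713 M [-2.6796  0.725   0.0048] 0.2346436192723279
```

Emit:
play_rows(
  commands=[
    [0.4,0.02,1.02,0,0,0,0],
    [0.54,0.022,0.95,0,0,0,0],
    [0.67,0.022,0.85,0,0,0,0],
    [0.81,0.022,0.71,0,0,0,0],
    [0.92,0.022,0.57,0,0,0,0],
    [1.01,0.022,0.37,0,0,0,0],
    [1.06,0.022,0.2,0,0,0,0],
    [1.08,0.022,0.03,0,0,0,0],
  ],
)

```text
t: 18.22
position: [0.626, -0.0384, 0.4106]
tcp_rot: [0.541, -0.456, 0.455, -0.54]
force: [-3.8, 0.6, -8.3]
grip_width: 0.236
```

```bash
python3 st.py
```

```text
t 18.22 r 0.06198752407767675 phi -4.580848741581616 z 0.4105769372803555 F [-3.7949  0.6049 -8.3402] rad -3.725303973689962 tan 0.9430137735672441 M [0.0835 0.599  0.0406] 0.23613031492668787
```

Emit:
play_rows(
  commands=[
    [0,0.05,0,0,0,0,0],
    [0,0.05,0,0,0,0,0],
    [0,0,0,0,0,0,0],
  ],
)

```text
t: 18.47
position: [0.6255, -0.0381, 0.4104]
tcp_rot: [0.541, -0.456, 0.456, -0.54]
force: [-1.8, -0.8, -8.2]
grip_width: 0.234
```

```bash
python3 st.py
```

```text
t 18.47 r 0.06152296718987069 phi -4.2454152865046835 z 0.4104338714795325 F [-1.7736 -0.8413 -8.1747] rad -1.8458762674555298 tan -0.6679017127455853 M [-0.0581  0.3317  0.0218] 0.23449255333521318
```

Emit:
play_rows(
  commands=[
    [0,0.05,0,0,0,0,0],
    [0,0.05,0,0,0,0,0],
    [0,0,0,0,0,0,0],
    [0,0,0,0,0,0,0],
  ],
)

```text
t: 18.8
position: [0.6256, -0.038, 0.4097]
tcp_rot: [0.541, -0.456, 0.456, -0.541]
force: [-3.2, 0.2, -7.9]
grip_width: 0.236
```

```bash
python3 st.py; python3 -c "
from bd import *
look('wrist','w10')"
```

```text
t 18.8 r 0.06157097564214442 phi -4.102489869566905 z 0.4096929463861543 F [-3.156   0.1713 -7.8942] rad -3.123950816875629 tan 0.47998901475370437 M [0.1135 0.5796 0.0573] 0.23616878147979506
```

View pics/w10.png

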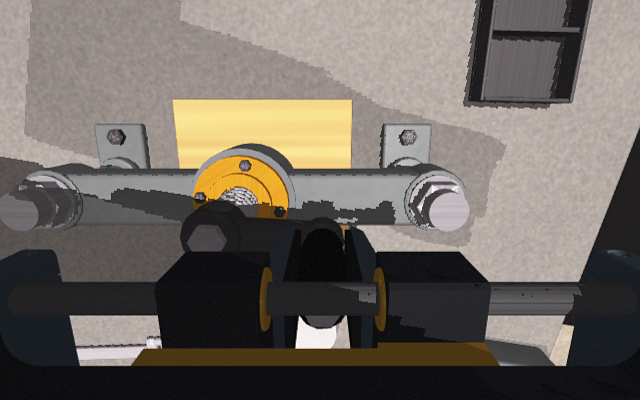

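```bash
cat > hub.py <<'E'
from bd import *
import sys
def hub(t):
    c,im,d=load(t);f,cx,cy,P,M=c;vv,uu=np.mgrid[0:400,0:640];W=P+(np.stack([(uu-cx)/f,(vv-cy)/f,np.ones_like(d)],-1)@M.T)*d[...,None]
    r_=np.hypot(W[...,0]-.5643,W[...,1]+.044);k=(r_<.011)&(W[...,2]>.19)&(W[...,2]<.25)
    n=(np.hypot(W[...,0]-.5643,W[...,1]+.044)<.03)&(W[...,2]>.124)&(W[...,2]<.133)
    b=(abs(W[...,2]-.12)<.006)
    print(t,k.sum(),np.percentile(W[k][:,2],[50,80,95]) if k.any() else '','nut z',np.median(W[n][:,2]),'crosshead',np.median(W[b][:,2]))
for t in sys.argv[1:]: hub(t)
E
python3 hub.py w1 wrist7 w8 w10
```

```text
w1 283 [0.2174 0.2184 0.2192] nut z 0.12902517601611885 crosshead 0.11919053878352803
wrist7 716 [0.2175 0.2183 0.2189] nut z 0.12904229160623099 crosshead 0.11906548381049059
w8 1420 [0.2173 0.218  0.2185] nut z 0.12893305584889503 crosshead 0.11901023176681391
w10 1090 [0.212  0.2127 0.2132] nut z 0.12907574500037844 crosshead 0.11903578926346325
```

Hub height is 5.4 mm below the start. Being one pitch lower on the thread would give −6.45 mm resting, less up to 1 mm of play. The drop is confirmed, but the hand is still carrying the screw within the play, so I'll lower it further.

Emit:
play_rows(
  commands=[
    [0,0.05,0,0,0,0,0],
    [0,0.05,0,0,0,0,0],
    [0,0.05,0,0,0,0,0],
    [0,0,0,0,0,0,0],
    [0,0,0,0,0,0,0],
  ],
)

```text
t: 19.27
position: [0.6258, -0.0382, 0.4087]
tcp_rot: [-0.541, 0.456, -0.456, 0.541]
force: [-6.4, -0.1, -1.1]
grip_width: 0.238
```

```bash
python3 st.py; python3 -c "
from bd import *
look('wrist','w11')"; python3 hub.py w11
```

```text
t 19.27 r 0.061729671610206954 phi -4.348194401776338 z 0.40866441561736105 F [-6.4445 -0.0952 -1.0979] rad -6.425019498610212 tan 0.5096514956412977 M [0.0055 1.099  0.0324] 0.23836003742258668
w11 1112 [0.211  0.2117 0.2122] nut z 0.12911380572570721 crosshead 0.11902158964691006
```

```bash
for p in -4.3 -104.3 -204.3; do python3 tab.py $p -10 10 0.025; done
```

```text
[[1.07, 0.025, -0.17, 0, 0, 0, 0], [1.02, 0.025, -0.36, 0, 0, 0, 0], [0.94, 0.025, -0.53, 0, 0, 0, 0], [0.84, 0.025, -0.68, 0, 0, 0, 0], [0.7, 0.025, -0.82, 0, 0, 0, 0], [0.56, 0.025, -0.93, 0, 0, 0, 0], [0.38, 0.025, -1.01, 0, 0, 0, 0], [0.2, 0.025, -1.06, 0, 0, 0, 0], [0.01, 0.025, -1.08, 0, 0, 0, 0], [-0.17, 0.025, -1.07, 0, 0, 0, 0]]
[[-0.36, 0.025, -1.02, 0, 0, 0, 0], [-0.53, 0.025, -0.94, 0, 0, 0, 0], [-0.68, 0.025, -0.84, 0, 0, 0, 0], [-0.82, 0.025, -0.7, 0, 0, 0, 0], [-0.93, 0.025, -0.56, 0, 0, 0, 0], [-1.01, 0.025, -0.38, 0, 0, 0, 0], [-1.06, 0.025, -0.2, 0, 0, 0, 0], [-1.08, 0.025, -0.01, 0, 0, 0, 0], [-1.07, 0.025, 0.17, 0, 0, 0, 0], [-1.02, 0.025, 0.36, 0, 0, 0, 0]]
[[-0.94, 0.025, 0.53, 0, 0, 0, 0], [-0.84, 0.025, 0.68, 0, 0, 0, 0], [-0.7, 0.025, 0.82, 0, 0, 0, 0], [-0.56, 0.025, 0.93, 0, 0, 0, 0], [-0.38, 0.025, 1.01, 0, 0, 0, 0], [-0.2, 0.025, 1.06, 0, 0, 0, 0], [-0.01, 0.025, 1.08, 0, 0, 0, 0], [0.17, 0.025, 1.07, 0, 0, 0, 0], [0.36, 0.025, 1.02, 0, 0, 0, 0], [0.53, 0.025, 0.94, 0, 0, 0, 0]]
```

Emit:
play_rows(
  commands=[
    [1.07,0.05,-0.22,0,0,0,0],
    [1.02,0.03,-0.36,0,0,0,0],
    [0.94,0.025,-0.53,0,0,0,0],
    [0.84,0.025,-0.68,0,0,0,0],
    [0.7,0.025,-0.82,0,0,0,0],
    [0.56,0.025,-0.93,0,0,0,0],
    [0.38,0.025,-1.01,0,0,0,0],
  ],
)

```text
t: 19.9
position: [0.5896, -0.1012, 0.4066]
tcp_rot: [-0.54, 0.456, -0.456, 0.541]
force: [2.0, 2.5, 10.1]
grip_width: 0.237
```

```bash
python3 st.py
```

```text
t 19.9 r 0.06253708629011084 phi -75.89824835321537 z 0.4065799264171776 F [ 1.9613  2.4731 10.0996] rad -1.4697444569107256 tan 2.793371575986926 M [ 0.6069 -0.3727 -0.0407] 0.23734876597543447
```

Supported by the thread (Fz +10 N), so I'll continue.

Emit:
play_rows(
  commands=[
    [0.2,0.01,-1.06,0,0,0,0],
    [0.01,0.01,-1.08,0,0,0,0],
    [-0.17,0.022,-1.07,0,0,0,0],
    [-0.36,0.022,-1.02,0,0,0,0],
    [-0.53,0.022,-0.94,0,0,0,0],
    [-0.68,0.022,-0.84,0,0,0,0],
    [-0.82,0.022,-0.7,0,0,0,0],
  ],
)

```text
t: 20.48
position: [0.519, -0.0878, 0.4049]
tcp_rot: [-0.541, 0.456, -0.456, 0.541]
force: [2.1, 0.3, 0.6]
grip_width: 0.238
```

```bash
python3 st.py
```

```text
t 20.48 r 0.06303373992508418 phi -145.6945129187117 z 0.4049434306727258 F [2.0527 0.2913 0.6102] rad -1.6781994598669538 tan 1.2174402186166058 M [-0.132  -0.3586  0.0202] 0.23820816922405505
```

Emit:
play_rows(
  commands=[
    [-0.93,0.04,-0.56,0,0,0,0],
    [-1.01,0.03,-0.38,0,0,0,0],
    [-1.06,0.025,-0.2,0,0,0,0],
    [-1.08,0.025,-0.01,0,0,0,0],
    [-1.07,0.025,0.17,0,0,0,0],
    [-1.02,0.025,0.36,0,0,0,0],
    [-0.94,0.025,0.53,0,0,0,0],
  ],
)

```text
t: 21.07
position: [0.5074, -0.0172, 0.403]
tcp_rot: [-0.541, 0.455, -0.456, 0.541]
force: [4.5, -6.4, 7.8]
grip_width: 0.238
```

```bash
python3 st.py
```

```text
t 21.07 r 0.06285434787215888 phi 145.05508771206607 z 0.4030388244793368 F [ 4.4993 -6.4292  7.8286] rad -6.8095502310286165 tan 3.8998270527663195 M [-1.1546 -0.9578 -0.0847] 0.23768485460790548
```

Emit:
play_rows(
  commands=[
    [-0.82,0.02,0.7,0,0,0,0],
    [-0.68,0.02,0.83,0,0,0,0],
    [-0.52,0.02,0.93,0,0,0,0],
    [0,0,0,0,0,0,0],
    [0,0,0,0,0,0,0],
    [0,0,0,0,0,0,0],
  ],
)

```text
t: 21.57
position: [0.5284, 0.0062, 0.4024]
tcp_rot: [-0.541, 0.456, -0.456, 0.541]
force: [3.0, -1.7, 4.5]
grip_width: 0.235
```

```bash
python3 st.py; python3 -c "
from bd import *
for n in('wrist','scene','side'): look(n,n+'12')"; python3 hub.py wrist12
```

```text
t 21.57 r 0.06175483775495143 phi 115.83091358721146 z 0.40243308043455084 F [ 3.0364 -1.7262  4.5173] rad -3.170157639202861 tan -1.466211164537972 M [-0.2815 -0.5335 -0.0061] 0.23483767218352483
wrist12 0  nut z 0.12856464379191074 crosshead 0.11925308007731664
```

View pics/wrist12.png

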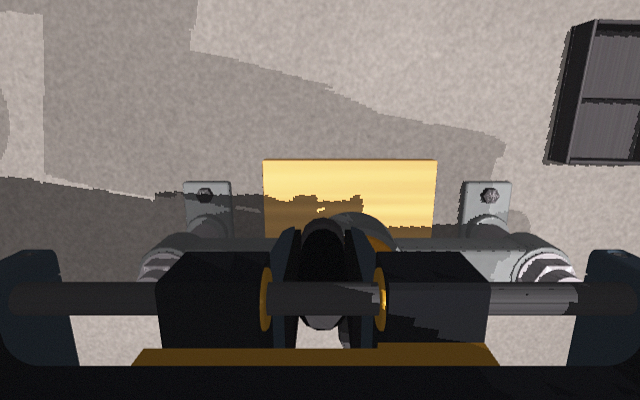

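View pics/side12.png

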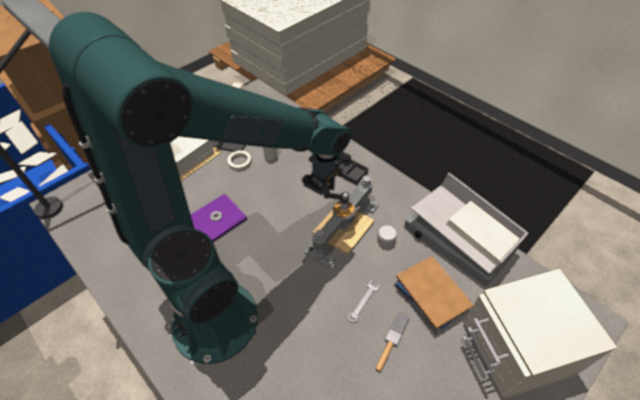

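View pics/scene12.png

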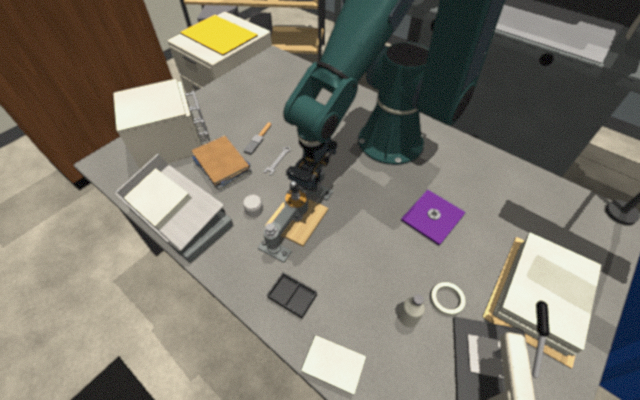

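```bash
python3 - <<'E'
from bd import *
o=[]
for n in('scene12','side12'):
    c,im,d=load(n); x,y,_=proj(c,[.5643,-.044,.19]);x=int(x)-35;y=int(y)-35
    o.append(cv2.resize(im[y:y+70,x:x+56],None,fx=7,fy=7,interpolation=cv2.INTER_CUBIC)); print(n,x,y,'pred hub .2057:',[(v-w)*7 for v,w in zip(proj(c,[.5643,-.044,.2057])[:2],(x,y))])
cv2.imwrite('pics/z12.png',np.hstack(o)[:,:,::-1])
E
```

```text
scene12 258 150 pred hub .2057: [np.float64(244.6497220673889), np.float64(226.57401596800008)]
side12 308 161 pred hub .2057: [np.float64(248.11927189087362), np.float64(228.29397284690148)]
```

View pics/z12.png

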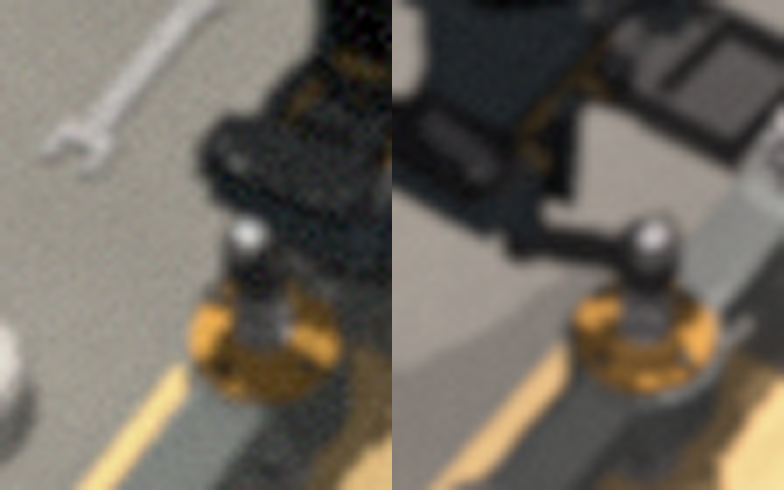

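```bash
python3 - <<'E'
from bd import *
for a,b in(('scene0','scene12'),('scene7','scene12'),('side0','side12'),('side7','side12')):
    P=[]
    for n in(a,b):
        c,im,d=load(n); x,y,_=proj(c,[.5643,-.044,.215]); x=int(round(x));y=int(round(y))
        g=cv2.cvtColor(im,cv2.COLOR_RGB2GRAY).astype(float)[y-8:y+12,x-8:x+9]
        m=cv2.GaussianBlur(g,(3,3),0); i=np.unravel_index(m.argmax(),m.shape); w=np.clip(g-120,0,None); Y,X=np.mgrid[0:g.shape[0],0:g.shape[1]]; w=w*(np.hypot(Y-i[0],X-i[1])<3.5)
        P.append(np.array([x-8+(w*X).sum()/w.sum(),y-8+(w*Y).sum()/w.sum()]))
    s=np.array(proj(c,[.5643,-.044,.2057])[:2])-np.array(proj(c,[.5643,-.044,.2175])[:2])
    e=P[1]-P[0]; print(a,b,P,'shift',e,'expected for -11.8mm',s,'=> mm',11.8*(e@s)/(s@s))
E
```

```text
scene0 scene12 [array([293.8216, 179.913 ]), array([292.7116, 182.8499])] shift [-1.11   2.937] expected for -11.8mm [0.2166 2.3711] => mm 13.994683189929827
scene7 scene12 [array([293.8627, 180.3232]), array([292.7116, 182.8499])] shift [-1.1511  2.5267] expected for -11.8mm [0.2166 2.3711] => mm 11.951228629412212
side0 side12 [array([344.102 , 191.3969]), array([344.9928, 193.7835])] shift [0.8908 2.3866] expected for -11.8mm [-0.087  2.204] => mm 12.569571590401022
side7 side12 [array([344.0858, 191.2978]), array([344.9928, 193.7835])] shift [0.907  2.4857] expected for -11.8mm [-0.087  2.204] => mm 13.095874201191027
```

Emit:
play_rows(
  commands=[
    [-0.32,0.02,0.74,0,0,0,0],
    [-0.19,0.02,0.79,0,0,0,0],
    [0,0,0,0,0,0,0],
    [0,0,0,0,0,0,0],
    [0,0,0,0,0,0,0],
    [0,0,0,0,0,0,0],
  ],
)

```text
t: 22.22
position: [0.5421, 0.0133, 0.4018]
tcp_rot: [-0.541, 0.456, -0.456, 0.541]
force: [1.9, -1.4, 2.9]
grip_width: 0.237
```

```bash
python3 st.py; python3 - <<'E'
from bd import *
c,im,d=look('wrist','w13'); print(state()['joint_vel'])
def pf(u,v,z):
    X=onplane(c,u,v,z)[:2]-np.array([.5643,-.0440]); return np.array([X@[.986,.1664],X@[-.1664,.986]])
cv2.imwrite('pics/w13z.png',cv2.resize(im[140:260,120:540],None,fx=1.9,fy=4,interpolation=cv2.INTER_NEAREST)[:,:,::-1])
E
```

```text
t 22.22 r 0.06148704420378852 phi 101.45383348329882 z 0.40184901020520974 F [ 1.908  -1.3987  2.9   ] rad -1.9937026759122527 tan -1.2736401194926894 M [-0.1127 -0.4853 -0.0086] 0.23696544465459798
[-0.     -0.0022  0.0013 -0.0003  0.0014  0.002 ]
```

View pics/w13z.png

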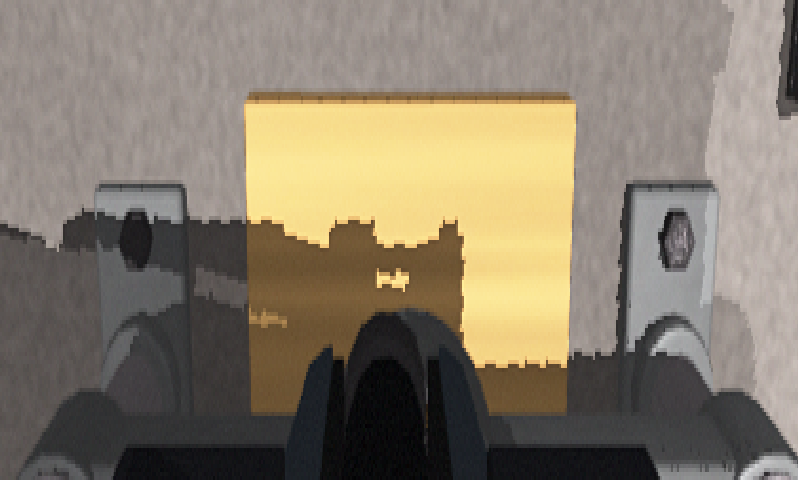

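The handle is gripped and still, the board is square between the feet, and the thread carries the screw (Fz ≈ +3 N). I'm handing in now.

```bash
python3 -c "
from h import *
print(r.hand_in())"
```

```text
the job is handed in; nothing more can be done
None
```

The board is in place under the screw, and the screw is started and wound on about a turn. I handed in at about 22 s with the handle gripped and still; no verdict came back.

- **Board:** I pushed it in with both open fingers on its +y edge. The last close check put its centre about 1.5 mm off the screw's axis in x and 1–2 mm in y, square to the press within about 0.2°.
- **Drop:** I turned the crank backward about 200°. Somewhere in the last 50° the tool force went from supported to carrying about 8 N, which was the drop. I let the screw sink until the thread held it, then opened the fingers briefly and gripped again so it could settle.
- **Forward turn:** I wound forward about 385° from the furthest-back point. The drop angle is known only to within 50°, so the turn measured from the drop is between about 335° and 385°.
- **Last checks:**
  - **Height:** the hub was 12–14 mm below its start height about 15° before the end, where I expected 11.8 mm.
  - **Final state:** the thread carries the screw (+3 N on the tool), the grip width matches the handle, and the joints are still.
  - **Bystanders:** the other things looked unmoved in the last pictures; I compared them by eye only.

**What disagreed:**
- The hand sank about 3 mm more than the thread predicts between re-gripping and the first part of the forward turn, so the handle probably slid in the fingers. The hub height agreed with the expected thread position.
- The scene and side camera rays missed each other by 5–10 mm, so I relied on the wrist camera.

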